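# Switch the third supply channel on with the flat screwdriver

## Task

On the sloping bench-supply console two of the three channels have their slotted selector set with the slot running up the panel, but on one the slot still lies level. Take the flat screwdriver from the wooden rack, turn that odd selector a quarter turn clockwise as far as its stop so that all three slots run the same way, and stand the screwdriver back in its own empty hole in the rack. Leave the other two selectors, the other tools and everything else on the bench where they are.

Things in the scene. Friction and masses are not known exactly. Their poses are not given: they have to be found in the camera images.
- screwdriver: Flat screwdriver, 198 mm, about 160 g, upright in the rack, turned at random. Origin: on its axis, underside of the 38 mm round guard that rests on the rack; z up, from blade to handle. Black block handle at z = 5 to 95 mm, 34 mm along x, 24 mm along y, flat sides: grip across y. Below, a 9.6 mm shaft, 100 mm to the tip. Blade 18 mm wide along x, 2.6 mm thick along y; fits either way round.
- blade_tip (a point): Middle of the screwdriver's blade tip, 100 mm below the origin of the screwdriver on its axis; same axes as the screwdriver.
- handle_mid (a point): Middle of the screwdriver's handle, 55 mm above its origin on its axis; same axes.
- rack: Wooden driver rack, fixed, 236 mm (x) by 64 mm (y), 120 mm high: a 12 mm top board on two end boards over a floor board, open at the sides. Origin: centre of its underside; z up. Three 22 mm round holes through the top board in a row along x at -78, 0 and +78 mm, y = 0, each with one upright driver at the start; which is where changes.
- slot_a (a point): Middle of the slot's floor, channel A, the odd one: a steel disc 50 mm across, its flat top 8 mm above this point. The slot, 5.5 mm wide (lips chamfered to 8.5) and 8 mm deep, runs right across the disc. Axes turn with the disc: z = out of the panel, along the turning axis; y = along the slot. About 84 mm above the bench; z leans 30 degrees from vertical, to the console's front.
- slot_b (a point): Middle of the slot's floor, channel B, already set; leave it: a steel disc 50 mm across, its flat top 8 mm above this point. The slot, 5.5 mm wide (lips chamfered to 8.5) and 8 mm deep, runs right across the disc. Axes turn with the disc: z = out of the panel, along the turning axis; y = along the slot. The three stand in a row 70 mm apart.
- slot_c (a point): Middle of the slot's floor, channel C, already set; leave it: a steel disc 50 mm across, its flat top 8 mm above this point. The slot, 5.5 mm wide (lips chamfered to 8.5) and 8 mm deep, runs right across the disc. Axes turn with the disc: z = out of the panel, along the turning axis; y = along the slot. 
- selector_a (a joint): Turn of the selector of channel A, rad, growing clockwise as seen facing the panel: 0 = slot level across the panel (stop), 1.571 = slot straight up and down the slope (stop). Stays where it is left; takes about 0.08 N m to turn. Starts close to 0; to be turned to its stop at 1.571.
- selector_b (a joint): Turn of the selector of channel B, rad, growing clockwise as seen facing the panel: 0 = slot level across the panel (stop), 1.571 = slot straight up and down the slope (stop). Stays where it is left; takes about 0.08 N m to turn. Already close to 1.571; to be left.
- selector_c (a joint): Turn of the selector of channel C, rad, growing clockwise as seen facing the panel: 0 = slot level across the panel (stop), 1.571 = slot straight up and down the slope (stop). Stays where it is left; takes about 0.08 N m to turn. Already close to 1.571; to be left.
- console: Bench-supply console, fixed, 222 mm wide (y), 161 mm deep (x): a dark steel frame with three equal channel units side by side. Origin: centre of its underside; z up; front (low edge, 45 mm) at -x, back (122 mm high) at +x, panels sloping 30 degrees between. Each panel has a meter window above and two sockets below its selector, up to 6 mm proud.
- nut_driver: Nut driver standing in another hole of the rack: round black handle 31 mm across, 86 mm high above the rack. Leave it. Origin: underside of its guard.
- t_key: T-handled hex key standing in another hole of the rack: black cross bar 74 by 18 mm, its top 58 mm above the rack. Leave it. Origin: underside of its collar.
- lens_mount: Lens in a round mount on a post with a 60 mm base, 107 mm high, between console and rack. Leave it. Origin: centre of its underside.
- multimeter: Hand multimeter lying on its back, 85 by 165 by 36 mm (top of its knob 45 mm). Leave it. Origin: centre of its underside.
- paper_roll: Paper roll standing upright, 116 mm across, 225 mm high. Leave it. Origin: centre of its underside.
- carton: Small carton, 75 by 110 by 55 mm. Leave it. Origin: centre of its underside.
Mind the look-alikes: they are no part of the job. Leave any red look-alike of the screwdriver alone.

How it is judged:
By the outcome, as a careful person would: the job done as asked, in the order asked, and still so for the second after the job is handed in, with the robot touching nothing.
It also fails if it takes over 64 s, if anything falls off the work surface, if the arm or the gripper's body presses on something with over 40 N, if the wrist force passes 120 N, or if a joint passes its speed limit or range.

## Robot

A 6-joint arm with a two-finger parallel gripper is mounted at the origin on the work surface. World frame = base frame: x ahead of the robot, y to its left, z up, the work surface at z = 0. Lengths are in m, angles in rad, forces in N, time in s.
With the tool pointing down it reaches from about 0.35 to 0.8 m from the base axis. Payload 7.3 kg.
Tool frame: the origin (TCP) lies between the finger pads; the fingertips stand 11 mm ahead of it and the grasp point (between the pads) lies 8 mm behind it; z points along the fingers, y is the direction in which the jaws open and shut (so a half turn about z gives the same grasp; the last joint's range is limited). The gripper opens to 85 mm and grips with 20 to 120 N. Pads are 22 mm wide; open, the fingers measure 114 mm over their backs; the gripper's body (76 mm by 85 mm) begins 54 mm behind the grasp point. The pads swing forward as they close: fully open they stand 13 mm farther back than shut.
Start: joints at [1.199, 0.342, 1.524, -0, 1.275, -0.146], TCP at [0.118, 0.512, 0.242] pointing down, gripper open.
Joint ranges: [-2.53, 2.53], [-0.77, 2.02], [0.04, 2.7], [-1, 4.14], [0.28, 2.66], [-3.11, 3.11]. Speed limits (rad/s): [2.57, 2.57, 3.14, 3.14, 3.14, 3.14].

## Interface

Orientations are given as a 3x3 rotation matrix whose columns are the frame's x, y, z axes.
In Python, from plant import * gives the robot as it stands. The module is installed in compiled form; this text tells all that it offers.
- The arm moves only by the tool play_rows, never from a script. Its argument "steps" is a list of rows, each a list of 3 entries, a list of its own where there are three numbers: the turn, a rotation vector about the tool's x, y, z in rad, then the shift along the tool's x, y, z in m, then the finger opening in m, from 0 to 0.0854. In form: [[[ax, ay, az], [dx, dy, dz], grip], ...]. A call has 1 to 20 rows; each row is the pose to reach, as a shift and turn from the pose measured when the call began, along the tool's axes at that moment; what a row does not reach only later rows make up. A row lasts 1/12 s, in which the tool goes at most 41.7 mm and 7.16 degrees, less where a joint would pass 70% of its speed; a pose out of reach is approached as far as the arm can. A call with a gripper value outside its range is refused whole. The fingers move at their own pace and stop on an object; "squeeze" is the grip in N (left out, the last holds). Time passes only in rows, so rows that repeat a pose let the fingers close. It gives the time, the measured TCP pose, the force and the opening at its end, in the units of the state.
- read_state(): the state, without advancing time (a new reading comes with each control period).
- grab_frame(name): name is "side" or "top" or "wrist"; returns the picture (400x640x3 uint8, red, green, blue); there is no depth.
- get_calibration(name): a dict with "intrinsics" (3x3 intrinsics, pixels), "distortion" ([k1, k2, p1, p2, k3] as OpenCV has them; the pictures are not rectified), "rvec" (rotation vector, rad) and "tvec" (3), from world to camera coordinates, as OpenCV has them; the wrist camera has in their place "T_tool_cam" (4x4, takes a point from camera to tool coordinates, whose origin is the TCP and whose axes are the flange's). Camera axes: x right, y down, z forward; pixel columns grow to the right and rows downward; lengths in m; the calibration is good to about 2 mm. A picture is of the moment at which its call begins: read the wrist's pose just before it. get_calibration takes no time and is no camera call.
- hand_in(): hands the job in, once; it reports no verdict.
The state is a dict: "clock": time; "q": joint angles; "joint_velocities": joint speeds; "tau": joint torques, N m; "ee_pos": TCP position; "eef_rot": TCP orientation; "contact_force": force on the tool from outside, world axes, zero at the start; "ft_torque": the same for the moment, N m; "gripper_width": finger opening in m.
Only numpy, scipy, OpenCV 4.12 (cv2) and the standard library are available. Lean on these libraries where they do the work, as an engineer would, in place of code of your own. Each camera call takes 0.05 s, during which the arm holds its last target.

## Working session

There is one attempt and no reset: what is moved stays moved. The work goes in short steps, Python scripts to look and compute and a tool call to move; the robot and the scene stay as the last step left them, time stands still between calls to the robot, and variables do not carry over. Pictures are saved under pics/ and viewed, and the job is handed in when it is done.

Besides the shell and the picture viewer there is one more tool, called after ">>>" by a JSON object that holds its "op" and its "data". play_rows: Moves the arm, as the interface text tells. Its arguments: {"type":"object","properties":{"steps":{"type":"array"},"squeeze":{"type":"number"}},"required":["steps"]}

```bash
mkdir -p pics; python3 - <<'E'
from plant import *
import cv2
s=read_state();print(s)
for n in ["side","top","wrist"]:
    c=get_calibration(n);print(n,c)
    cv2.imwrite(f"pics/{n}0.png",grab_frame(n)[:,:,::-1])
E
```

```text
{'clock': 0.0, 'q': array([ 1.19902348e+00,  3.42737190e-01,  1.52502311e+00, -1.29418863e-05,
        1.27538132e+00, -1.45997821e-01]), 'joint_velocities': array([-0.00135917, -0.00110435, -0.00045417,  0.00015525,  0.0018699 ,
        0.00038895]), 'tau': array([ 1.63484667e-03, -4.33679903e+01, -2.46021348e+01,  2.56192618e-05,
        7.72065920e-03, -3.75067955e-06]), 'ee_pos': array([0.11736821, 0.51132102, 0.2416163 ]), 'eef_rot': array([[-9.74621689e-01,  2.23857677e-01, -5.51153929e-04],
       [ 2.23858254e-01,  9.74620637e-01, -1.44764577e-03],
       [ 2.13099374e-04, -1.53428732e-03, -9.99998800e-01]]), 'contact_force': array([0.05059749, 0.15280889, 0.31984715]), 'ft_torque': array([-0.00545106, -0.06375398,  0.03069711]), 'gripper_width': 0.08560944565882696}
side {'intrinsics': array([[437.39050124,   0.        , 311.38127407],
       [  0.        , 437.39050124, 205.14307714],
       [  0.        ,   0.        ,   1.        ]]), 'distortion': array([-0.05328271,  0.        ,  0.        ,  0.        ,  0.        ]), 'rvec': array([ 2.13278618, -0.260057  ,  0.1427935
[... 346 characters left out ...]
691, -2.1559496 ,  0.17167555]), 'tvec': array([0.00724151, 0.54805626, 1.23113978])}
wrist {'intrinsics': array([[336.16836482,   0.        , 319.77517912],
       [  0.        , 336.16836482, 203.85784282],
       [  0.        ,   0.        ,   1.        ]]), 'distortion': array([0.01888414, 0.        , 0.        , 0.        , 0.        ]), 'T_tool_cam': array([[-1.50848775e-04, -9.47760871e-01, -3.18981673e-01,
         8.27365081e-02],
       [ 9.99999876e-01,  8.55413506e-06, -4.98323396e-04,
         2.95730258e-04],
       [ 4.75020028e-04, -3.18981709e-01,  9.47760752e-01,
        -1.30372899e-01],
       [ 0.00000000e+00,  0.00000000e+00,  0.00000000e+00,
         1.00000000e+00]])}
```

View pics/side0.png

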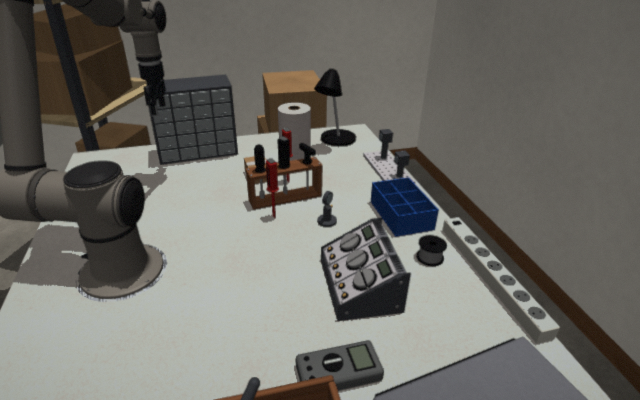

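View pics/top0.png

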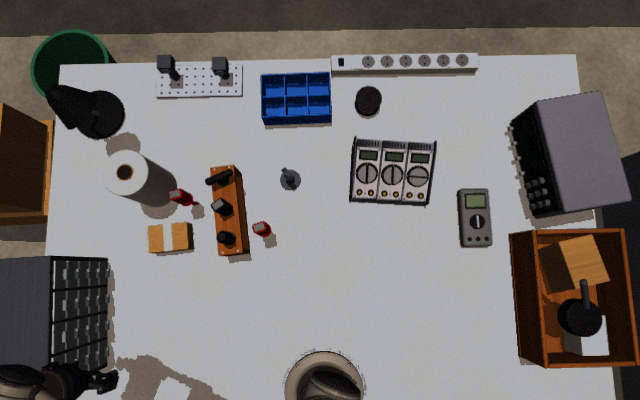

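View pics/wrist0.png

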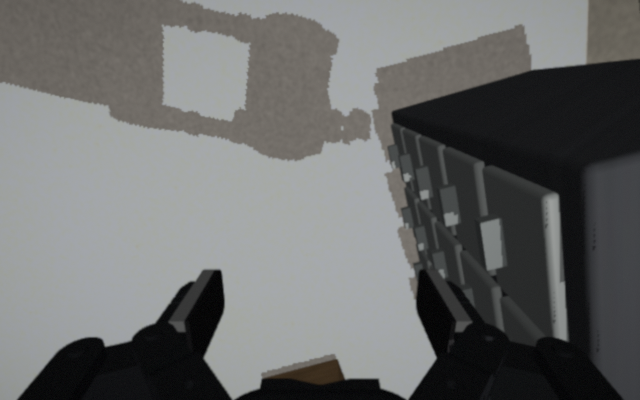

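```bash
cat > h.py <<'E'
from plant import *
import cv2, numpy as np
from scipy.spatial.transform import Rotation as R
def cam(n,s=None):
    c=get_calibration(n);K=c["intrinsics"];D=c["distortion"]
    if n=="wrist":
        s=s or read_state();T=np.eye(4);T[:3,:3]=s["eef_rot"];T[:3,3]=s["ee_pos"]
        W=T@c["T_tool_cam"];Rm=W[:3,:3];o=W[:3,3]
    else:
        A=cv2.Rodrigues(c["rvec"])[0];Rm=A.T;o=-A.T@c["tvec"]
    return K,D,Rm,o
def ray(n,uv,s=None,C=None):
    K,D,Rm,o=C or cam(n,s)
    p=cv2.undistortPoints(np.array([[uv]],float),K,D)[0,0]
    d=Rm@np.array([p[0],p[1],1]);return o,d/np.linalg.norm(d)
def onz(n,uv,z,s=None,C=None):
    o,d=ray(n,uv,s,C);return o+d*(z-o[2])/d[2]
def proj(n,P,s=None,C=None):
    K,D,Rm,o=C or cam(n,s)
    P=(np.atleast_2d(P)-o)@Rm
    return cv2.projectPoints(P.reshape(-1,1,3),np.zeros(3),np.zeros(3),K,D)[0].reshape(-1,2)
def cross(r1,r2):
    (a,u),(b,v)=r1,r2
    t=np.linalg.lstsq(np.c_[u,-v],b-a,rcond=None)[0]
    p,q=a+u*t[0],b+v*t[1];return (p+q)/2,np.linalg.norm(p-q)
def crop(im,x0,x1,y0,y1,f,name):
    cv2.imwrite(name,cv2.resize(im[y0:y1,x0:x1],None,fx=f,fy=f,interpolation=cv2.INTER_CUBIC))
E
python3 - <<'E'
from h import *
t=cv2.imread("pics/top0.png");s=cv2.imread("pics/side0.png")
crop(t,160,310,140,270,5,"pics/t_rack.png")
crop(t,340,445,125,215,7,"pics/t_con.png")
crop(s,230,350,90,230,4,"pics/s_rack.png")
crop(s,310,420,210,330,5,"pics/s_con.png")
E
```

```text
(no output)
```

View pics/t_rack.png

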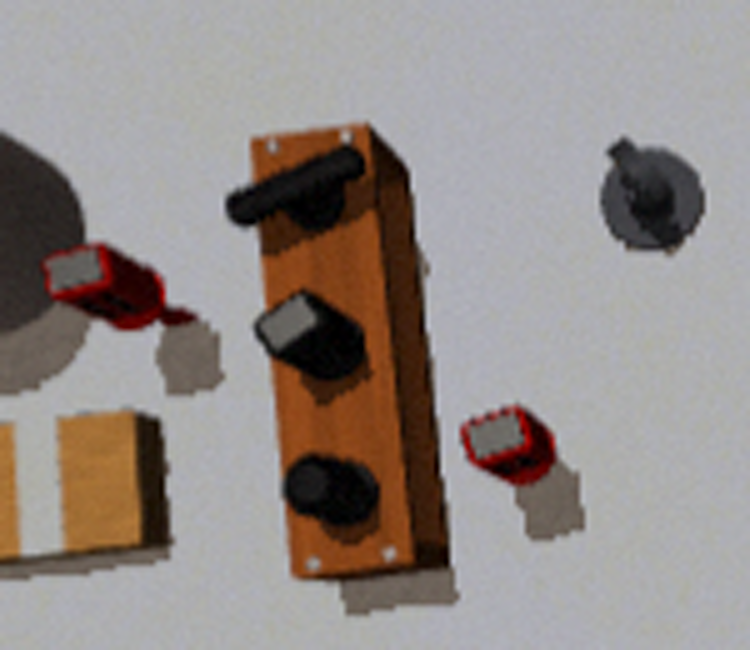

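View pics/t_con.png

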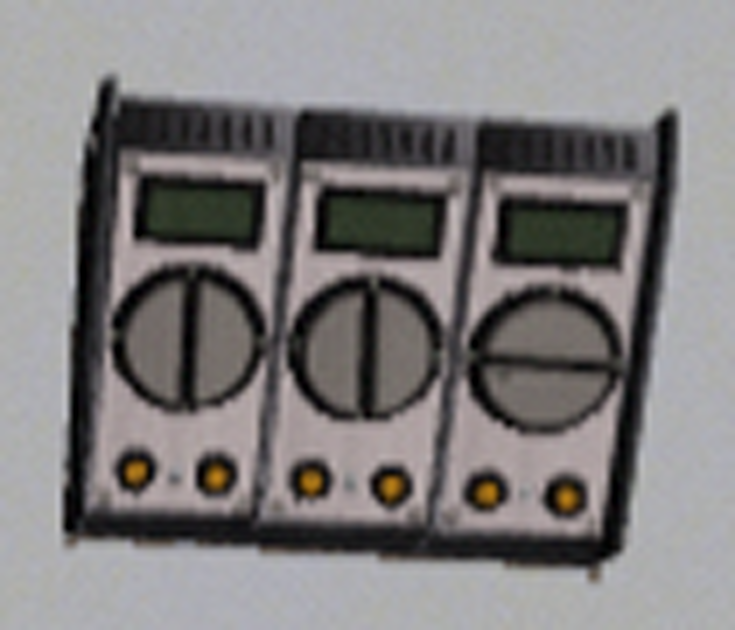

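View pics/s_rack.png

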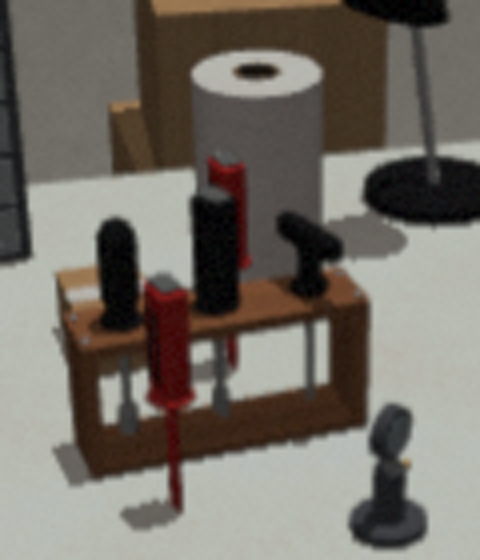

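View pics/s_con.png

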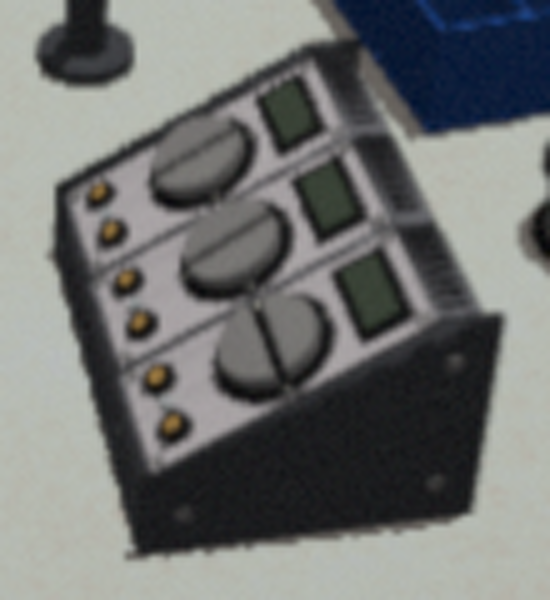

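The candidates for the screwdriver, in top-picture pixels:
- The black block handle with a flat grey top, at (218,205).
- The round black nut driver, at (228,238).
- The black T-key, at (219,178).
- The red look-alikes, at (180,195) and (259,228).

I choose (218,205), in the middle hole. In the crop it has a black rectangular block handle with a flat top, and the side view shows a flat blade below it at about (285,192). The odd selector is the rightmost one in the top view, at about (418,176), with its slot level.

```bash
python3 - <<'E'
from h import *
t=cv2.imread("pics/top0.png");s=cv2.imread("pics/side0.png")
T=cam("top");S=cam("side");print("cams",T[3].round(3),S[3].round(3))
# grey top of screwdriver
up=cv2.resize(t,None,fx=4,fy=4,interpolation=cv2.INTER_CUBIC)
g=cv2.cvtColor(up,cv2.COLOR_BGR2HSV)
m=((g[...,1]<60)&(g[...,2]>70)).astype(np.uint8)
x0,x1,y0,y1=208*4,228*4,195*4,212*4
mm=np.zeros_like(m);mm[y0:y1,x0:x1]=m[y0:y1,x0:x1]
n,l,st,c=cv2.connectedComponentsWithStats(mm)
for i in range(1,n):
    if st[i,4]>100:
        r=cv2.minAreaRect(np.argwhere(l==i)[:,::-1].astype(np.float32));print(st[i],c[i]/4,r)
        b=(cv2.boxPoints(r)-1.5)/4
        P=np.array([onz("top",p,.215,C=T) for p in b]);print(P.round(4),P.mean(0).round(4),np.linalg.norm(P[0]-P[1]),np.linalg.norm(P[1]-P[2]))
# rack top corners by eye from crop
for p in [(250,138),(368,124),(413,566),(293,578)]:
    print("rack",onz("top",(160+p[0]/5,140+p[1]/5),.12,C=T).round(4))
# sel
for nm,a,b in [("C",(189,338),(200,160)),("B",(367,347),(235,248)),("A",(546,360),(273,344))]:
    ra=ray("top",(340+a[0]/7,125+a[1]/7),C=T);rb=ray("side",(310+b[0]/5,210+b[1]/5),C=S)
    print(nm,*cross(ra,rb),onz("top",(340+a[0]/7,125+a[1]/7),.091,C=T).round(4))
E
```

```text
cams [ 0.34  -0.005  1.304] [ 0.276 -0.967  0.769]
[ 832  780   61   68 2266] [213.53916593 203.8451015 ] ((862.0, 813.5), (60.0, 67.0), 0.0)
[[0.4751 0.2711 0.215 ]
 [0.5163 0.2719 0.215 ]
 [0.5156 0.2352 0.215 ]
 [0.4744 0.2346 0.215 ]] [0.4954 0.2532 0.215 ] 0.04120199275469809 0.0367489626700644
rack [0.605  0.2913 0.12  ]
rack [0.6113 0.228  0.12  ]
rack [0.3757 0.2018 0.12  ]
rack [0.3706 0.2642 0.12  ]
C [ 0.58687495 -0.13235994  0.08474451] 0.0020883348438144045 [ 0.5867 -0.1319  0.091 ]
B [ 0.58188434 -0.2021386   0.08435157] 0.00218820762356637 [ 0.5817 -0.2013  0.091 ]
A [ 0.57564165 -0.27206451  0.085383  ] 0.0010391396160517351 [ 0.5751 -0.271   0.091 ]
```

>>> {"op": "play_rows", "data": {"steps": [[[0,0,0],[0,0,-0.04],0.085],[[0,0,0],[0,0,-0.08],0.085],[[0,0,0],[-0.03,-0.01,-0.12],0.085],[[0,0,0],[-0.06,-0.025,-0.14],0.085],[[0,0,0],[-0.1,-0.04,-0.15],0.085],[[0,0,0],[-0.135,-0.055,-0.15],0.085],[[0,0,0],[-0.17,-0.07,-0.15],0.085],[[0,0,0],[-0.205,-0.085,-0.15],0.085],[[0,0,0],[-0.24,-0.1,-0.15],0.085],[[0,0,0],[-0.275,-0.115,-0.15],0.085],[[0,0,0],[-0.31,-0.13,-0.15],0.085],[[0,0,0],[-0.345,-0.145,-0.15],0.085],[[0,0,0],[-0.38,-0.16,-0.15],0.085],[[0,0,0],[-0.41,-0.17,-0.15],0.085],[[0,0,0],[-0.423,-0.175,-0.15],0.085],[[0,0,0],[-0.423,-0.175,-0.15],0.085],[[0,0,0],[-0.423,-0.175,-0.15],0.085],[[0,0,0],[-0.423,-0.175,-0.15],0.085]]}}

```text
clock: 1.65
ee_pos: [0.4896, 0.2471, 0.392]
eef_rot: [[-0.975, 0.223, -0.001], [0.223, 0.975, -0.001], [0.001, -0.001, -1.0]]
contact_force: [0.2, -0.6, 0.4]
gripper_width: 0.0849
```

```bash
python3 - <<'E'
from h import *
s=read_state();print(s["clock"],s["ee_pos"],s["eef_rot"].round(3),s["q"].round(3))
im=grab_frame("wrist")[:,:,::-1];cv2.imwrite("pics/w1.png",im)
np.savez("w1.npz",p=s["ee_pos"],r=s["eef_rot"])
E
```

```text
1.65 [0.48956336 0.24712774 0.39197957] [[-0.975  0.223 -0.001]
 [ 0.223  0.975 -0.001]
 [ 0.001 -0.001 -1.   ]] [ 0.328  0.324  1.147 -0.     1.672 -1.018]
```

View pics/w1.png

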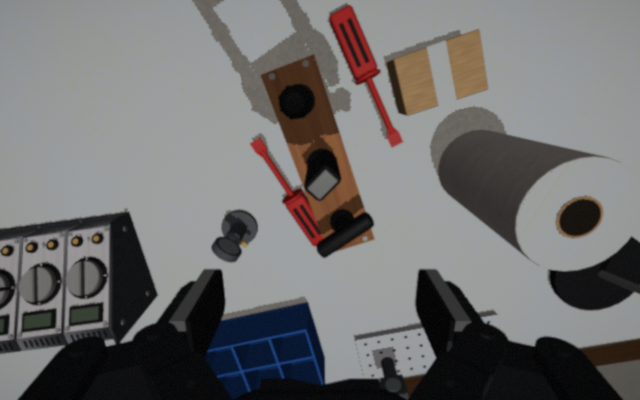

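```bash
python3 - <<'E'
from h import *
z=np.load("w1.npz");s=dict(ee_pos=z["p"],eef_rot=z["r"]);W=cam("wrist",s);T=cam("top");S=cam("side")
print(W[3])
im=cv2.imread("pics/w1.png");crop(im,230,400,40,260,3.4,"pics/w1c.png")
tip=onz("wrist",(258,143),0,C=W);print("tip",tip,"in side",proj("side",tip,C=S),"top",proj("top",tip,C=T))
print("roll px?",proj("wrist",[[0.4906,0.2463,.215],[0.4906,0.2463,.12]],C=W), proj("top",[[0.4906,0.2463,.215]]),proj("side",[[0.4906,0.2463,.215]]))
for w,sd in [((318,250),(271,160)),((258,143),(274,217))]:
    print(cross(ray("wrist",w,C=W),ray("side",sd,C=S)))
E
```

```text
[0.40911006 0.2659549  0.52242162]
tip [0.46201959 0.15525035 0.        ] in side [[282.34552095 214.55132034]] top [[266.16687114 223.87223262]]
roll px? [[319.19611115 184.46387688]
 [319.43402551 163.83876355]] [[217.91178533 204.8610925 ]] [[283.55121073 138.71509855]]
(array([0.50097899, 0.22417673, 0.1881782 ]), np.float64(0.12499764944637728))
(array([ 0.44887458,  0.15553323, -0.00415649]), np.float64(0.027048167503036506))
```

View pics/w1c.png

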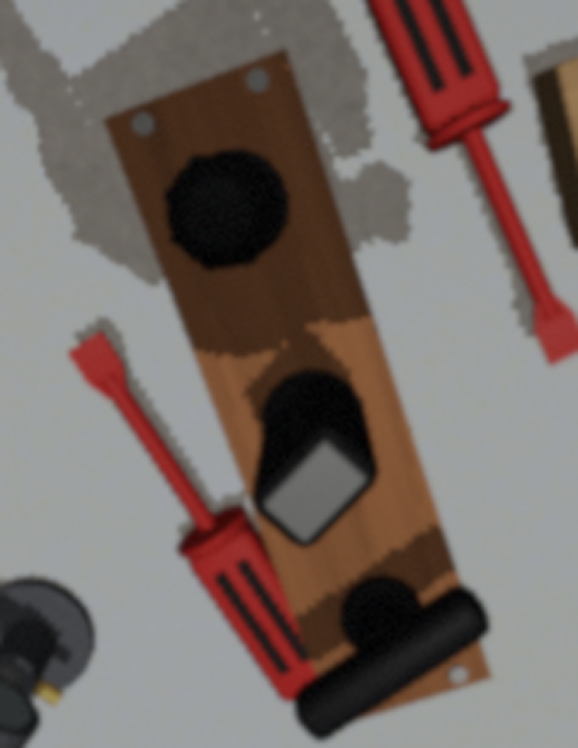

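```bash
python3 - <<'E'
from h import *
t=grab_frame("top")[:,:,::-1];s=grab_frame("side")[:,:,::-1]
crop(t,160,340,120,290,4,"pics/t1.png");crop(s,200,400,60,260,3,"pics/s1.png")
E
```

```text
(no output)
```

View pics/t1.png

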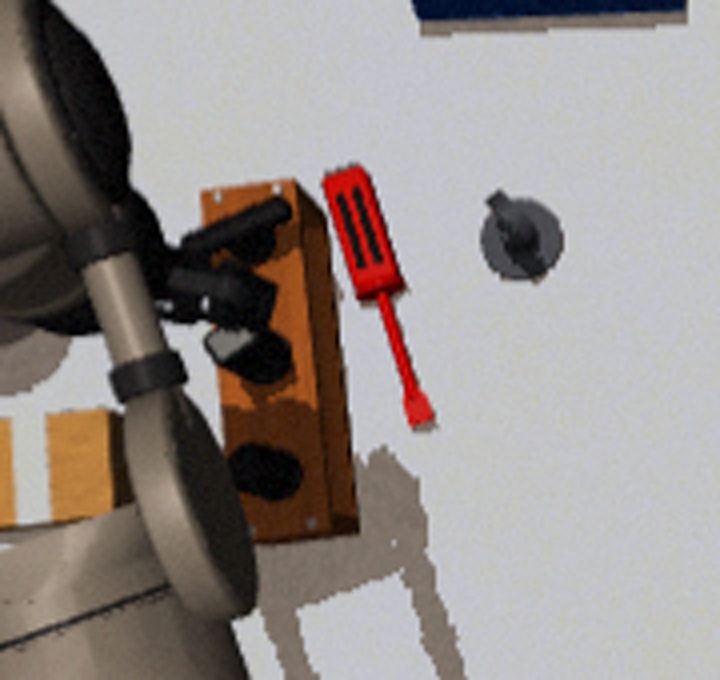

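View pics/s1.png

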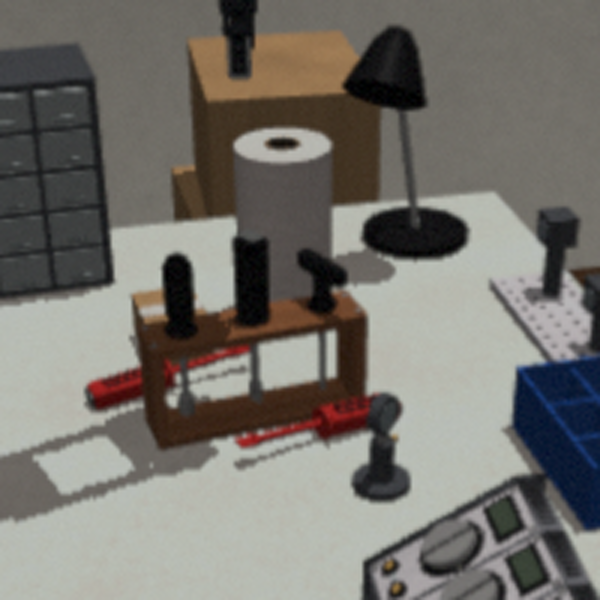

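```bash
python3 - <<'E'
from h import *
z=np.load("w1.npz");s=dict(ee_pos=z["p"],eef_rot=z["r"]);W=cam("wrist",s)
im=cv2.imread("pics/w1.png")
up=cv2.resize(im,None,fx=4,fy=4,interpolation=cv2.INTER_CUBIC)
g=cv2.cvtColor(up,cv2.COLOR_BGR2HSV)
m=((g[...,1]<70)&(g[...,2]>60)).astype(np.uint8)
mm=np.zeros_like(m);mm[164*4:204*4,300*4:345*4]=m[164*4:204*4,300*4:345*4]
n,l,st,c=cv2.connectedComponentsWithStats(mm)
for i in range(1,n):
    if st[i,4]>300:
        r=cv2.minAreaRect(np.argwhere(l==i)[:,::-1].astype(np.float32))
        b=(cv2.boxPoints(r)-1.5)/4;print(b.round(1).tolist())
        P=np.array([onz("wrist",p,.215,C=W) for p in b]);c=P.mean(0)
        e1=P[1]-P[0];e2=P[2]-P[1];print(c.round(4),np.linalg.norm(e1),np.linalg.norm(e2),[np.degrees(np.arctan2(e[1],e[0])) for e in(e1,e2)])
# rack corners
Q=np.array([onz("wrist",(230+p[0]/3.4,40+p[1]/3.4),.12,C=W) for p in [(106,121),(287,52),(492,676),(322,728)]]);print(Q.round(4),Q.mean(0))
E
```

```text
[[306.3999938964844, 188.0], [325.29998779296875, 168.1999969482422], [338.1000061035156, 180.5], [319.20001220703125, 200.1999969482422]]
[0.4911 0.2491 0.215 ] 0.026138019519412154 0.01684386950360395 [np.float64(124.04471313952055), np.float64(32.98855888551616)]
[[295.29998779296875, 179.1999969482422], [299.6000061035156, 177.10000610351562], [306.5, 191.3000030517578], [302.20001220703125, 193.39999389648438]]
[0.4876 0.2293 0.215 ] 0.0045898125424612985 0.015269248856784568 [np.float64(103.43411300927364), np.float64(11.516158959791602)]
[[0.3788 0.2052 0.12  ]
 [0.3719 0.2679 0.12  ]
 [0.6036 0.2945 0.12  ]
 [0.6108 0.2259 0.12  ]] [0.49128048 0.24837876 0.12      ]
```

>>> {"op": "play_rows", "data": {"steps": [[[0,0,0.12],[0,0,0],0.05],[[0,0,0.24],[0,0,0.01],0.05],[[0,0,0.36],[-0.001,0.001,0.03],0.05],[[0,0,0.48],[-0.001,0.001,0.05],0.05],[[0,0,0.6],[-0.001,0.001,0.07],0.05],[[0,0,0.72],[-0.001,0.001,0.09],0.05],[[0,0,0.759],[-0.001,0.001,0.1],0.05],[[0,0,0.759],[-0.001,0.001,0.11],0.05],[[0,0,0.759],[-0.001,0.001,0.11],0.05],[[0,0,0.759],[-0.001,0.001,0.11],0.05]]}}

```text
clock: 2.63
ee_pos: [0.4904, 0.2485, 0.2827]
eef_rot: [[-0.557, 0.831, 0.0], [0.831, 0.557, -0.001], [-0.001, -0.0, -1.0]]
contact_force: [0.0, -0.4, 0.5]
gripper_width: 0.0501
```

```bash
python3 - <<'E'
from h import *
s=read_state();print(s["clock"],s["ee_pos"],s["eef_rot"].round(3),s["q"].round(3),s["gripper_width"])
im=grab_frame("wrist")[:,:,::-1];cv2.imwrite("pics/w2.png",im)
np.savez("w2.npz",p=s["ee_pos"],r=s["eef_rot"])
print(proj("wrist",[[.491,.248,.215],[.491,.248,.12]],s))
E
```

```text
2.6333 [0.49037585 0.24848187 0.28269331] [[-0.557  0.831  0.   ]
 [ 0.831  0.557 -0.001]
 [-0.001 -0.    -1.   ]] [ 3.300e-01  3.610e-01  1.384e+00 -1.000e-03  1.397e+00 -2.600e-01] 0.05009720278151554
[[320.67455889 228.74016014]
 [320.47768873 187.8188233 ]]
```

View pics/w2.png

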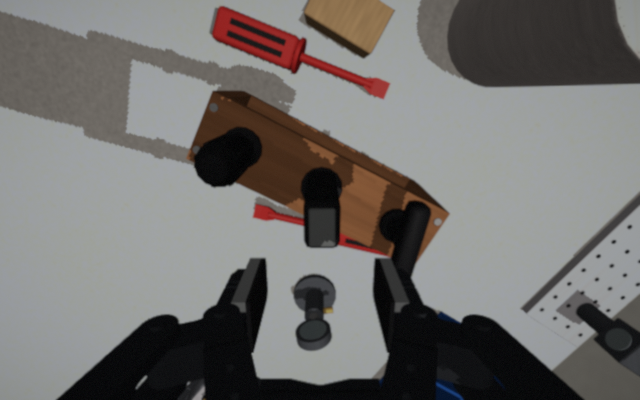

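```bash
python3 - <<'E'
from h import *
z=np.load("w2.npz");s=dict(ee_pos=z["p"],eef_rot=z["r"]);W=cam("wrist",s)
def tl(p): return (z["r"].T@(p-z["p"])).round(4)
for n,p,h in [("bar near",(406,274),.170),("bar nearL",(394,268),.170),("bar far",(420,205),.178),("barfarL",(408,205),.175),("top",(322,227),.215),("nutR",(236,175),.2),("topL",(305,247),.215),("topR",(339,247),.215),("guard",(321,185),.125)]:
    print(n,tl(onz("wrist",p,h,C=W)))
E
```

```text
bar near [-0.0597  0.0703  0.1127]
bar nearL [-0.0542  0.0601  0.1127]
bar far [0.0027 0.0736 0.1047]
barfarL [0.0017 0.0656 0.1077]
top [0.0005 0.0011 0.0677]
nutR [ 0.0307 -0.0547  0.0827]
topL [-0.0135 -0.0099  0.0677]
topR [-0.0135  0.0122  0.0677]
guard [0.0034 0.0007 0.1577]
```

>>> {"op": "play_rows", "data": {"steps": [[[0,0,0],[0,0.001,0.02],0.05],[[0,0,0],[0,0.001,0.045],0.05],[[0,0,0],[0,0.001,0.07],0.05],[[0,0,0],[0,0.001,0.09],0.05],[[0,0,0],[0,0.001,0.107],0.05],[[0,0,0],[0,0.001,0.116],0.05],[[0,0,0],[0,0.001,0.116],0.05],[[0,0,0],[0,0.001,0.116],0.03],[[0,0,0],[0,0.001,0.116],0.015],[[0,0,0],[0,0.001,0.116],0.01],[[0,0,0],[0,0.001,0.116],0.01],[[0,0,0],[0,0.001,0.116],0.01],[[0,0,0],[0,0.001,0.116],0.01]], "squeeze": 80}}

```text
clock: 3.77
ee_pos: [0.4926, 0.2493, 0.1689]
eef_rot: [[-0.556, 0.831, 0.004], [0.831, 0.556, 0.001], [-0.002, 0.004, -1.0]]
contact_force: [1.0, 0.5, 6.7]
gripper_width: 0.0228
```

>>> {"op": "play_rows", "data": {"steps": [[[0,0,0],[0,0,-0.01],0.01],[[0,0,0],[0,0,-0.03],0.01],[[0,0,0],[0,0,-0.06],0.01],[[0,0,0],[0,0,-0.09],0.01],[[0,0,0],[0,0,-0.12],0.01],[[0,0,0],[0,0,-0.15],0.01],[[0,0,0],[0,0,-0.18],0.01],[[0,0,0],[0,0,-0.2],0.01],[[0,0,0],[0,0,-0.21],0.01],[[0,0,0],[0,0,-0.21],0.01],[[0,0,0],[0,0,-0.21],0.01]]}}

```text
clock: 4.68
ee_pos: [0.4915, 0.2491, 0.3793]
eef_rot: [[-0.556, 0.831, 0.005], [0.831, 0.556, 0.001], [-0.002, 0.005, -1.0]]
contact_force: [-0.3, -0.7, -2.7]
gripper_width: 0.0232
```

```bash
python3 - <<'E'
from h import *
s=read_state();print(s["clock"],s["ee_pos"],s["eef_rot"].round(3),s["q"].round(3),s["gripper_width"],s["contact_force"])
im=grab_frame("wrist")[:,:,::-1];cv2.imwrite("pics/w3.png",im)
np.savez("w3.npz",p=s["ee_pos"],r=s["eef_rot"])
sd=grab_frame("side")[:,:,::-1];crop(sd,200,400,20,220,3,"pics/s3.png")
np.save("s3.npy",sd)
Tl=lambda z:s["ee_pos"]+s["eef_rot"]@np.array([0,0,z])
print("expected tip",proj("wrist",Tl(.147),s),proj("side",[Tl(.147),Tl(-.048)]))
E
```

```text
4.6833 [0.49147127 0.24908132 0.37929198] [[-0.556  0.831  0.005]
 [ 0.831  0.556  0.001]
 [-0.002  0.005 -1.   ]] [ 3.300e-01  3.260e-01  1.177e+00 -1.000e-03  1.634e+00 -2.600e-01] 0.023173276469513057 [-0.26273912 -0.67587035 -2.73763452]
expected tip [[320.17252742 192.08268898]] [[283.70887424 133.03456856]
 [281.15208101  68.78064402]]
```

View pics/w3.png

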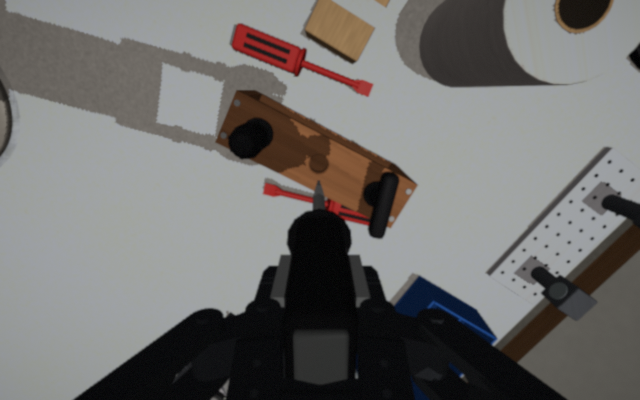

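View pics/s3.png

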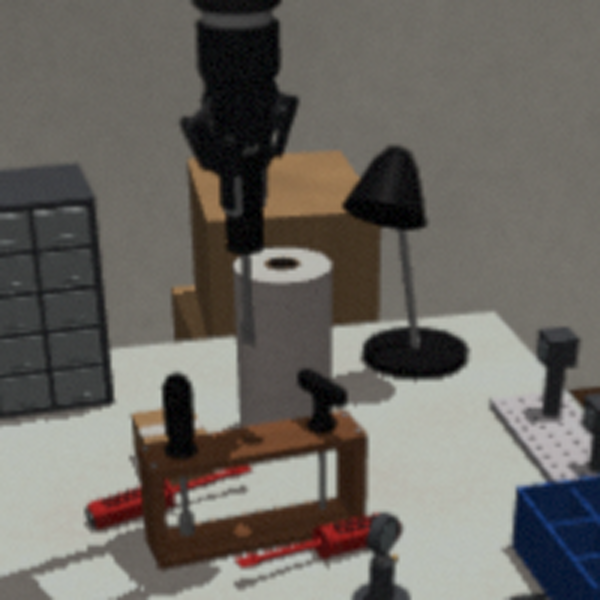

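```bash
python3 - <<'E'
from h import *
im=cv2.imread("pics/w3.png");crop(im,270,370,160,270,7,"pics/w3c.png")
E
```

```text
(no output)
```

View pics/w3c.png

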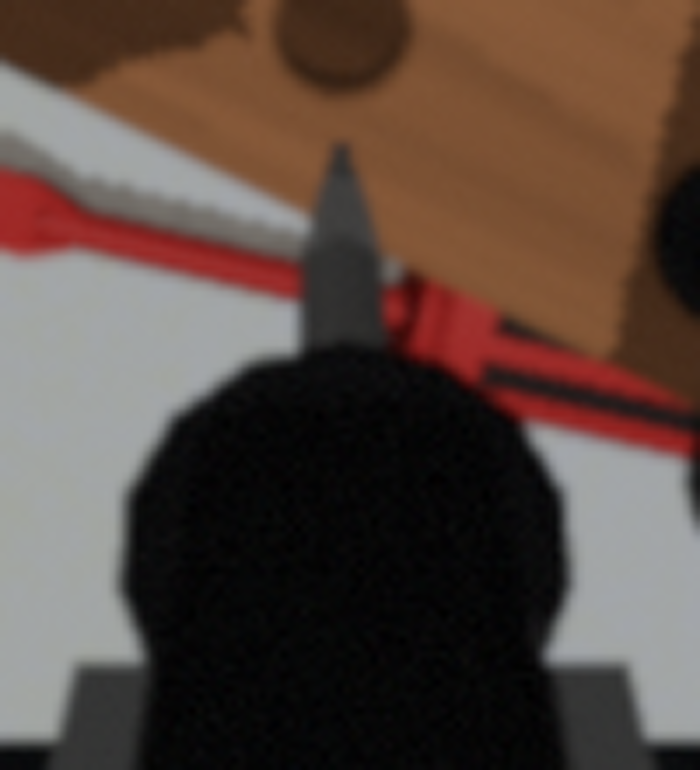

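```bash
python3 - <<'E'
from h import *
z=np.load("w3.npz");s=dict(ee_pos=z["p"],eef_rot=z["r"]);W=cam("wrist",s)
for v in [(.009,0,.147),(.009,0,.144),(.009,0,.150),(.007,0,.147),(.009,-.0012,.147),(.0,-.012,.147),(0,.012,.147)]:
    print(v,proj("wrist",z["p"]+z["r"]@np.array(v),C=W).round(1), proj("side",z["p"]+z["r"]@np.array(v)).round(1))
im=np.load("s3.npy");crop(im,265,305,90,140,12,"pics/s3c.png")
E
```

```text
(0.009, 0, 0.147) [[320.2 182. ]] [[281.6 132.2]]
(0.009, 0, 0.144) [[320.2 182.9]] [[281.6 131.3]]
(0.009, 0, 0.15) [[320.2 181.1]] [[281.7 133.1]]
(0.007, 0, 0.147) [[320.2 184.2]] [[282.1 132.4]]
(0.009, -0.0012, 0.147) [[318.8 182. ]] [[281.4 132.4]]
(0.0, -0.012, 0.147) [[306.2 192.1]] [[280.9 134.2]]
(0, 0.012, 0.147) [[334.1 192.1]] [[286.5 131.8]]
```

View pics/s3c.png

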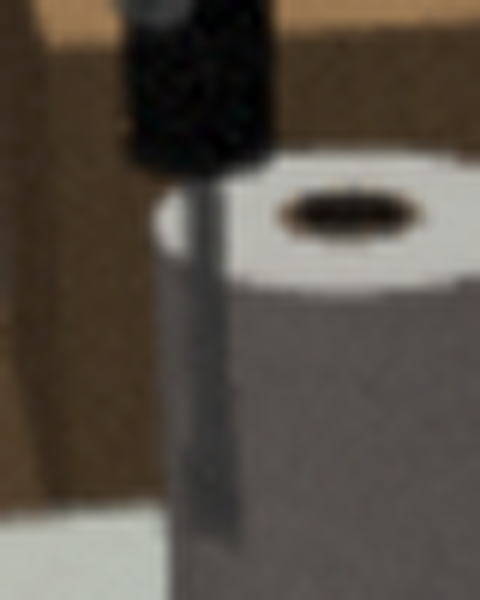

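```bash
cat >> h.py <<'E'
def rel(Rt,pt,s=None):
    s=s or read_state()
    return R.from_matrix(s["eef_rot"].T@Rt).as_rotvec(), s["eef_rot"].T@(pt-s["ee_pos"])
def frame(yaw=-.083,turn=0.):
    cx=np.array([np.cos(yaw),np.sin(yaw),0]);cy=np.array([-np.sin(yaw),np.cos(yaw),0])
    n=-.5*cx+np.sqrt(.75)*np.array([0,0,1]);up=np.cross(cy,n)  # up-slope
    M=np.c_[cy,np.cross(-n,cy),-n]
    return M@R.from_rotvec([0,0,turn]).as_matrix(),n,cy,up
E
python3 - <<'E'
from h import *
M,n,cy,up=frame();print(M.round(3),n,up)
F=np.array([.5791,-.2713,.084])
s=read_state()
for h in (.06,.04):
    tip=F+n*(.008+h); p=tip-M@np.array([0,-.001,.147]);rv,d=rel(M,p,s)
    print(h,p.round(4),rv.round(3),d.round(3))
E
```

```text
[[ 0.083  0.863  0.498]
 [ 0.997 -0.072 -0.041]
 [ 0.     0.5   -0.866]] [-0.49827874  0.04145237  0.8660254 ] [ 0.86304409 -0.07179761  0.5       ]
0.06 [ 0.4728 -0.2625  0.2707] [-0.501 -0.176  0.657] [-0.415 -0.3    0.107]
0.04 [ 0.4828 -0.2633  0.2534] [-0.501 -0.176  0.657] [-0.421 -0.292  0.124]
```

>>> {"op": "play_rows", "data": {"steps": [[[-0.02,-0.01,0.03],[-0.02,-0.015,0],0.01],[[-0.05,-0.02,0.07],[-0.045,-0.033,0],0.01],[[-0.08,-0.03,0.11],[-0.075,-0.055,0],0.01],[[-0.11,-0.04,0.15],[-0.105,-0.076,0],0.01],[[-0.14,-0.05,0.19],[-0.135,-0.098,0.005],0.01],[[-0.17,-0.06,0.23],[-0.165,-0.119,0.01],0.01],[[-0.2,-0.07,0.27],[-0.195,-0.141,0.02],0.01],[[-0.24,-0.085,0.32],[-0.225,-0.163,0.03],0.01],[[-0.28,-0.1,0.37],[-0.255,-0.184,0.04],0.01],[[-0.32,-0.112,0.42],[-0.285,-0.206,0.05],0.01],[[-0.36,-0.127,0.47],[-0.315,-0.228,0.06],0.01],[[-0.4,-0.14,0.525],[-0.345,-0.249,0.07],0.01],[[-0.44,-0.155,0.58],[-0.37,-0.267,0.085],0.01],[[-0.48,-0.168,0.63],[-0.395,-0.285,0.095],0.01],[[-0.501,-0.176,0.657],[-0.41,-0.296,0.105],0.01],[[-0.501,-0.176,0.657],[-0.415,-0.3,0.107],0.01],[[-0.501,-0.176,0.657],[-0.415,-0.3,0.107],0.01],[[-0.501,-0.176,0.657],[-0.415,-0.3,0.107],0.01],[[-0.501,-0.176,0.657],[-0.415,-0.3,0.107],0.01],[[-0.501,-0.176,0.657],[-0.415,-0.3,0.107],0.01]]}}

```text
clock: 6.45
ee_pos: [0.4735, -0.2616, 0.2713]
eef_rot: [[0.081, 0.863, 0.499], [0.997, -0.069, -0.041], [-0.001, 0.5, -0.866]]
contact_force: [-0.2, -0.4, -0.3]
gripper_width: 0.0232
```

```bash
python3 - <<'E'
from h import *
s=read_state();print(s["clock"],s["ee_pos"],s["eef_rot"].round(3),s["q"].round(3),s["gripper_width"],s["contact_force"])
im=grab_frame("wrist")[:,:,::-1];cv2.imwrite("pics/w4.png",im)
np.savez("w4.npz",p=s["ee_pos"],r=s["eef_rot"])
sd=grab_frame("side")[:,:,::-1];crop(sd,250,450,120,320,3,"pics/s4.png");cv2.imwrite("pics/s4f.png",sd)
print(proj("wrist",s["ee_pos"]+s["eef_rot"]@[.009,-.001,.147],s),proj("wrist",[.5751,-.271,.091],s))
E
```

```text
6.45 [ 0.47347402 -0.26163607  0.27133352] [[ 0.081  0.863  0.499]
 [ 0.997 -0.069 -0.041]
 [-0.001  0.5   -0.866]] [-0.846  0.137  1.835  0.486  0.835 -1.035] 0.023170515174507574 [-0.1566903  -0.40861041 -0.3327067 ]
[[319.95109925 181.43274205]] [[319.08123633 175.82490496]]
```

View pics/w4.png

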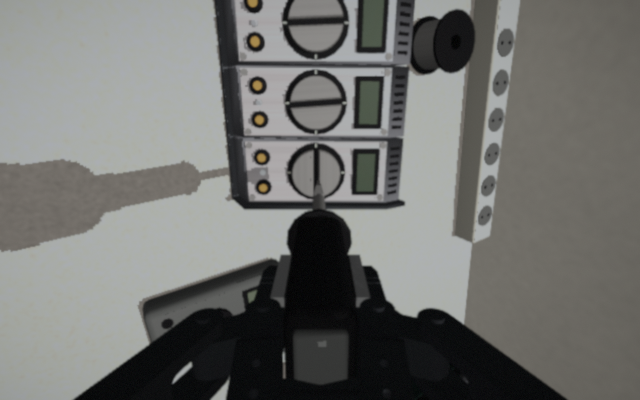

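View pics/s4.png

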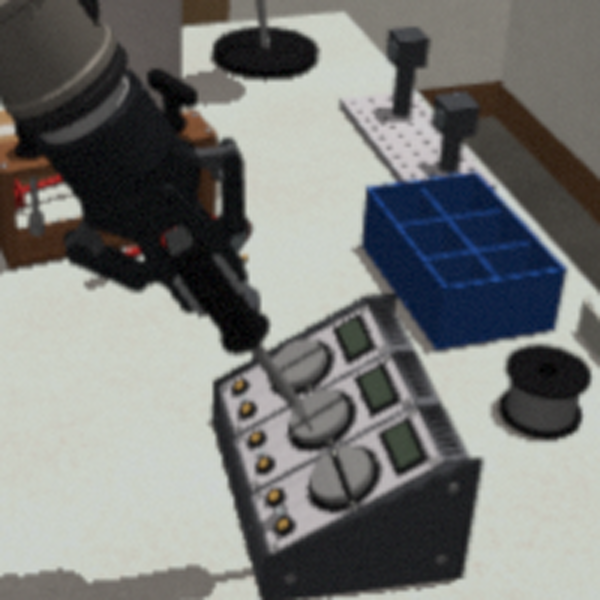

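```bash
python3 - <<'E'
from h import *
im=cv2.imread("pics/w4.png")
crop(im,270,370,120,230,7,"pics/w4c.png")
E
```

```text
(no output)
```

View pics/w4c.png

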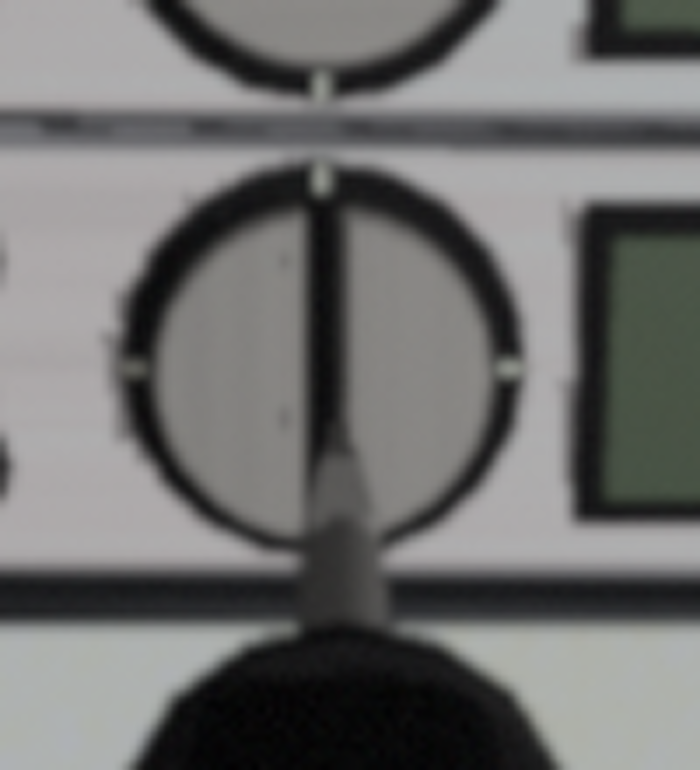

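```bash
python3 - <<'E'
from h import *
for f in ("w3","w4"):
    z=np.load(f+".npz");r=z["r"];print((r.T@r-np.eye(3)).round(4).tolist())
    s=dict(ee_pos=z["p"],eef_rot=r)
    for y in (0,-.001,-.002): print(proj("wrist",z["p"]+r@[.009,y,.147],s))
z=np.load("w4.npz");s=dict(ee_pos=z["p"],eef_rot=z["r"]);W=cam("wrist",s)
M,n,cy,up=frame()
print(W[2].T@(np.array([.5751,-.271,.091])-W[3]))
def onplane(uv,P0):
    o,d=ray("wrist",uv,C=W);return o+d*(n@(P0-o))/(n@d)
c=onplane((270+324.5/7,120+375/7),np.array([.5751,-.271,.091]));print("disc",c)
print([ (z["r"].T@(onplane((270+a/7,120+b/7),np.array([.5751,-.271,.091]))-z["p"])).round(4) for a,b in [(324.5,375),(153,375),(493,375),(324.5,205),(324.5,545),(324,230),(328,400)]])
E
```

```text
[[0.0, -0.0, -0.0], [-0.0, 0.0, 0.0], [-0.0, 0.0, 0.0]]
[[321.12356481 181.43289962]]
[[319.95109925 181.43274205]]
[[318.77863509 181.43257418]]
[[-0.0, 0.0, 0.0], [0.0, -0.0, -0.0], [0.0, -0.0, 0.0]]
[[321.12356481 181.43289962]]
[[319.95109925 181.43274205]]
[[318.77863509 181.43257418]]
[-0.00071614 -0.02892964  0.3469671 ]
disc [ 0.57287189 -0.26843275  0.08959515]
[array([ 0.0014, -0.0047,  0.2072]), array([ 0.0014, -0.0299,  0.2072]), array([0.0014, 0.0201, 0.2072]), array([ 0.0264, -0.0046,  0.2072]), array([-0.0248, -0.0048,  0.2072]), array([ 0.0228, -0.0047,  0.2072]), array([-0.0024, -0.0042,  0.2072])]
```

>>> {"op": "play_rows", "data": {"steps": [[[0,0,0],[0.0005,-0.001,0.01],0.01],[[0,0,0],[0.001,-0.002,0.025],0.01],[[0,0,0],[0.0014,-0.0023,0.037],0.01],[[0,0,0],[0.0014,-0.0023,0.043],0.01],[[0,0,0],[0.0014,-0.0023,0.043],0.01],[[0,0,0],[0.0014,-0.0023,0.043],0.01],[[0,0,0],[0.0014,-0.0023,0.043],0.01]]}}

```text
clock: 7.13
ee_pos: [0.4932, -0.2621, 0.2334]
eef_rot: [[0.081, 0.863, 0.499], [0.997, -0.069, -0.042], [-0.002, 0.501, -0.865]]
contact_force: [-0.2, -0.2, -1.7]
gripper_width: 0.0232
```

```bash
python3 - <<'E'
from h import *
s=read_state();print(s["clock"],s["ee_pos"],s["contact_force"])
print(get_calibration("wrist")["T_tool_cam"].round(5).tolist())
im=grab_frame("wrist")[:,:,::-1];cv2.imwrite("pics/w5.png",im);crop(im,270,370,120,230,7,"pics/w5c.png")
np.savez("w5.npz",p=s["ee_pos"],r=s["eef_rot"])
sd=grab_frame("side")[:,:,::-1];crop(sd,320,390,210,310,6,"pics/s5.png")
E
```

```text
7.1333 [ 0.49318895 -0.26210536  0.23339468] [-0.155429   -0.24574343 -1.69391565]
[[0.0001, -0.94757, -0.31953, 0.0825], [1.0, 0.00015, -0.00014, -0.00111], [0.00018, -0.31953, 0.94757, -0.13082], [0.0, 0.0, 0.0, 1.0]]
```

View pics/w5c.png

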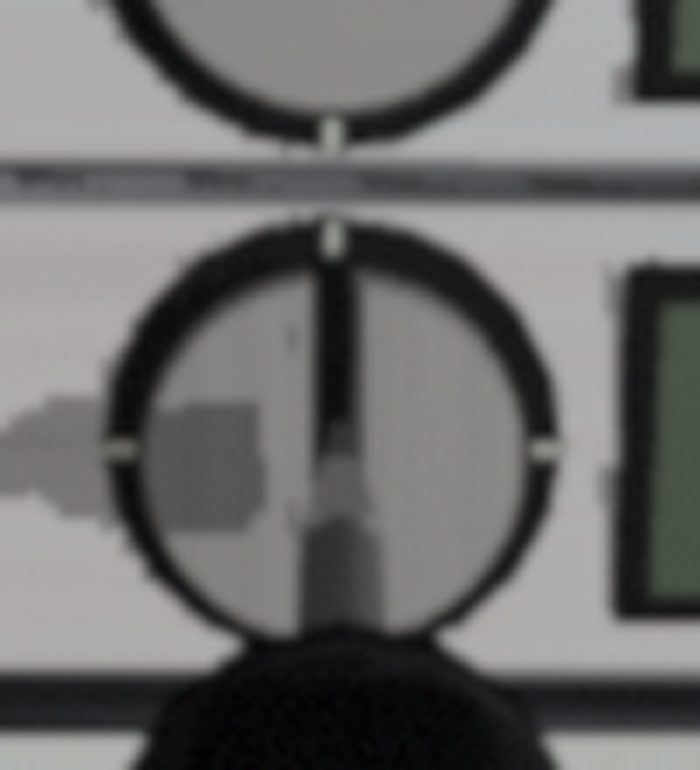

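View pics/s5.png

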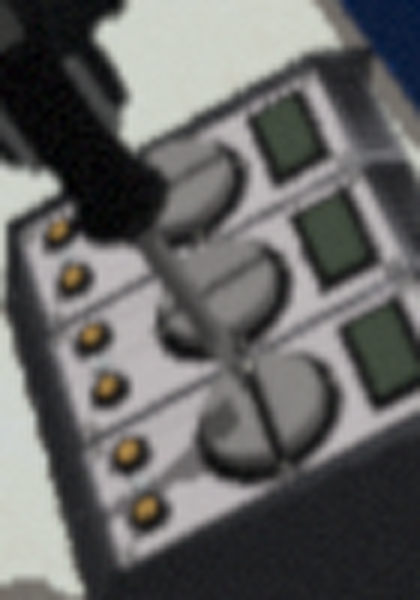

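>>> {"op": "play_rows", "data": {"steps": [[[0,0,0],[0.001,-0.0005,0.005],0.01],[[0,0,0],[0.001,-0.0005,0.01],0.01],[[0,0,0],[0.001,-0.0005,0.014],0.01],[[0,0,0],[0.001,-0.0005,0.017],0.01],[[0,0,0],[0.001,-0.0005,0.019],0.01],[[0,0,0],[0.001,-0.0005,0.02],0.01],[[0,0,0],[0.001,-0.0005,0.02],0.01]]}}

```text
clock: 7.82
ee_pos: [0.5028, -0.262, 0.2157]
eef_rot: [[0.081, 0.863, 0.499], [0.997, -0.069, -0.042], [-0.002, 0.501, -0.865]]
contact_force: [0.6, -1.1, -0.2]
gripper_width: 0.0229
```

```bash
python3 - <<'E'
from h import *
s=read_state();print(s["clock"],s["ee_pos"],s["contact_force"],s["eef_rot"].T@s["contact_force"],s["ft_torque"])
im=grab_frame("wrist")[:,:,::-1];cv2.imwrite("pics/w6.png",im);crop(im,270,370,120,230,7,"pics/w6c.png")
E
```

```text
7.8167 [ 0.50279292 -0.26197561  0.2156927 ] [ 0.61029996 -1.12606168 -0.18492499] [-1.07274055  0.51179967  0.51182715] [0.02415661 0.34033856 0.0097996 ]
```

View pics/w6c.png

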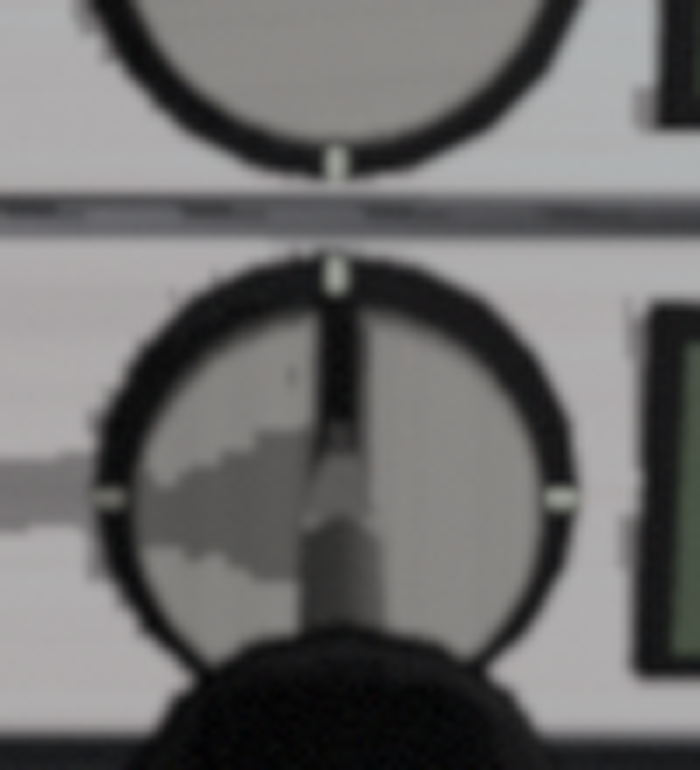

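>>> {"op": "play_rows", "data": {"steps": [[[0,0,0],[0,0,0.002],0.01],[[0,0,0],[0,0,0.004],0.01],[[0,0,0],[0,0,0.0055],0.01],[[0,0,0],[0,0,0.006],0.01],[[0,0,0],[0,0,0.006],0.01]]}}

```text
clock: 8.28
ee_pos: [0.5051, -0.2627, 0.2136]
eef_rot: [[0.08, 0.862, 0.501], [0.997, -0.066, -0.044], [-0.005, 0.503, -0.864]]
contact_force: [-23.4, 4.4, 26.4]
gripper_width: 0.0235
```

```bash
python3 - <<'E'
from h import *
s=read_state();print(s["clock"],s["ee_pos"],s["eef_rot"].T@s["contact_force"],s["eef_rot"].T@s["ft_torque"])
im=grab_frame("wrist")[:,:,::-1];cv2.imwrite("pics/w7.png",im);crop(im,270,370,120,230,7,"pics/w7c.png")
sd=grab_frame("side")[:,:,::-1];crop(sd,320,390,210,310,6,"pics/s7.png")
E
```

```text
8.2833 [ 0.50507455 -0.26266626  0.21362478] [  2.3982814   -7.17242637 -34.72680911] [ 2.39839281  0.59662715 -0.01190951]
```

View pics/w7c.png

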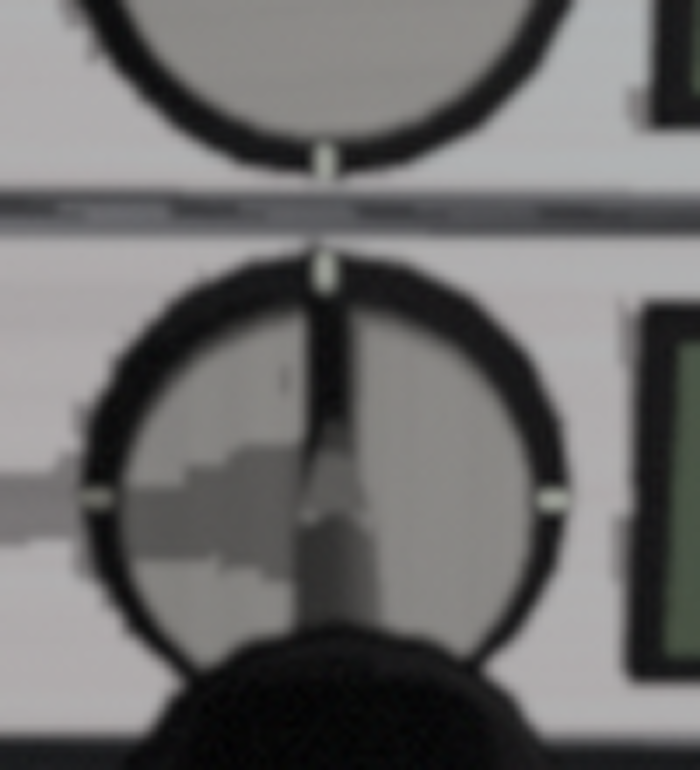

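View pics/s7.png

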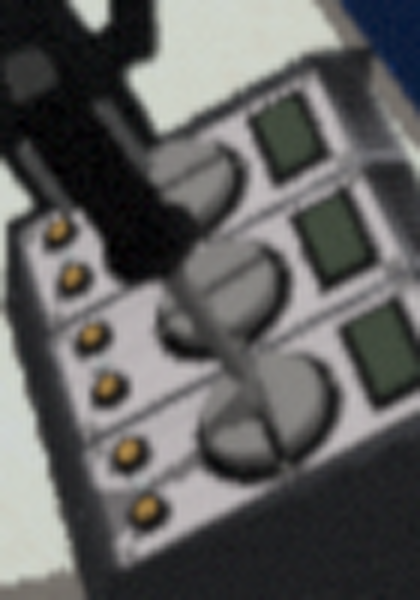

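>>> {"op": "play_rows", "data": {"steps": [[[0,0,0],[0,0,-0.003],0.01],[[0,0,0],[0,-0.001,-0.004],0.01],[[0,0,0],[0,-0.0015,-0.003],0.01],[[0,0,0],[0,-0.0015,-0.001],0.01],[[0,0,0],[0,-0.0015,0.001],0.01],[[0,0,0],[0,-0.0015,0.003],0.01],[[0,0,0],[0,-0.0015,0.004],0.01],[[0,0,0],[0,-0.0015,0.004],0.01]]}}

```text
clock: 9.05
ee_pos: [0.5047, -0.2631, 0.213]
eef_rot: [[0.078, 0.861, 0.503], [0.997, -0.063, -0.047], [-0.009, 0.505, -0.863]]
contact_force: [-36.3, 5.7, 41.4]
gripper_width: 0.0231
```

```bash
python3 - <<'E'
from h import *
s=read_state();print(s["clock"],s["ee_pos"],s["eef_rot"].T@s["contact_force"],s["eef_rot"].T@s["ft_torque"])
print(s["eef_rot"].T@(s["ee_pos"]-[0.50507455,-0.26266626,0.21362478]))
im=grab_frame("wrist")[:,:,::-1];cv2.imwrite("pics/w8.png",im);crop(im,270,370,120,230,7,"pics/w8c.png")
E
```

```text
9.05 [ 0.50472881 -0.26314741  0.21302033] [  2.48863397 -10.7294493  -54.25272409] [ 3.58648895  0.92050449 -0.00480489]
[-0.00050139 -0.0005725   0.00037048]
```

View pics/w8c.png

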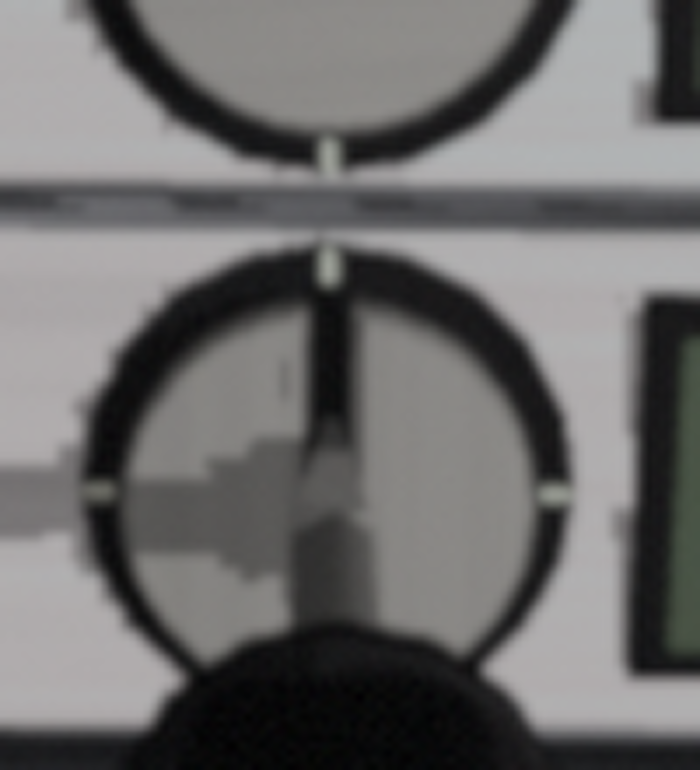

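>>> {"op": "play_rows", "data": {"steps": [[[0,0,0],[0,0.0005,-0.001],0.01],[[0,0,0],[0,0.0005,-0.001],0.01],[[0,0,0.06],[0,0.0005,-0.001],0.01],[[0,0,0.12],[0,0.0005,-0.001],0.01],[[0,0,0.18],[0,0.0005,-0.001],0.01],[[0,0,0.24],[0,0.0005,-0.001],0.01],[[0,0,0.3],[-0.0003,0.0005,-0.001],0.01],[[0,0,0.36],[-0.0003,0.0005,-0.001],0.01],[[0,0,0.42],[-0.0003,0.0005,-0.001],0.01],[[0,0,0.42],[-0.0003,0.0005,-0.001],0.01],[[0,0,0.42],[-0.0003,0.0005,-0.001],0.01]]}}

```text
clock: 10.02
ee_pos: [0.5039, -0.2632, 0.2136]
eef_rot: [[0.422, 0.756, 0.501], [0.885, -0.464, -0.046], [0.198, 0.463, -0.864]]
contact_force: [-11.7, 1.4, 8.9]
gripper_width: 0.023
```

```bash
python3 - <<'E'
from h import *
s=read_state();print(s["clock"],s["ee_pos"],s["eef_rot"].T@s["contact_force"],s["eef_rot"].T@s["ft_torque"],s["q"].round(2))
im=grab_frame("wrist")[:,:,::-1];cv2.imwrite("pics/w9.png",im);crop(im,250,390,110,240,5,"pics/w9c.png")
E
```

```text
10.0167 [ 0.50387133 -0.26317701  0.21356776] [ -1.98512857  -5.36601864 -13.63057155] [ 1.84285094 -0.80257428 -0.1323048 ] [-0.79  0.25  1.87  0.55  0.68 -0.67]
```

View pics/w9c.png

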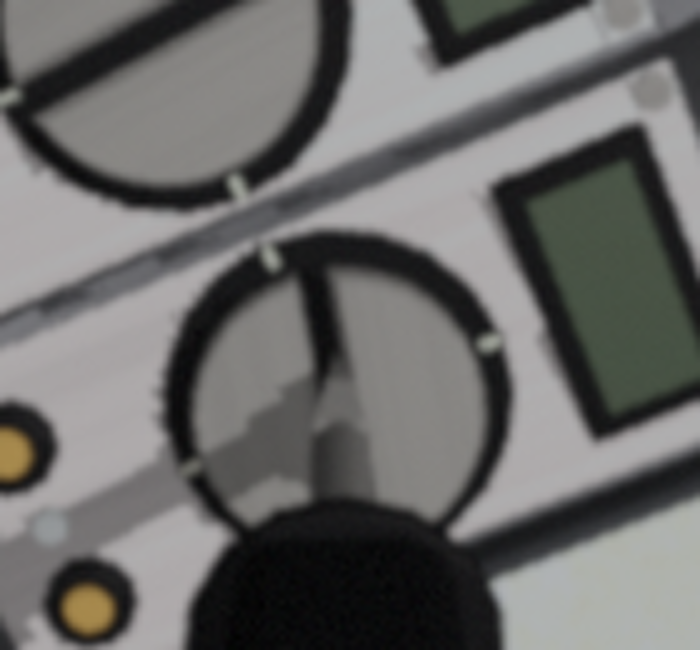

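>>> {"op": "play_rows", "data": {"steps": [[[0,0,0.06],[0,0,0],0.01],[[0,0,0.12],[0,0,0],0.01],[[0,0,0.18],[-0.0003,0,0],0.01],[[0,0,0.24],[-0.0004,0,0],0.01],[[0,0,0.3],[-0.0005,-0.0001,0],0.01],[[0,0,0.36],[-0.0006,-0.0001,0],0.01],[[0,0,0.42],[-0.0007,-0.0002,0],0.01],[[0,0,0.48],[-0.0008,-0.0002,0],0.01],[[0,0,0.54],[-0.0009,-0.0003,0],0.01],[[0,0,0.6],[-0.001,-0.0003,0],0.01],[[0,0,0.66],[-0.001,-0.0003,0],0.01],[[0,0,0.72],[-0.001,-0.0004,0],0.01],[[0,0,0.72],[-0.001,-0.0004,0],0.01],[[0,0,0.72],[-0.001,-0.0004,0],0.01]]}}

```text
clock: 11.23
ee_pos: [0.503, -0.2638, 0.2131]
eef_rot: [[0.815, 0.291, 0.5], [0.36, -0.932, -0.046], [0.453, 0.217, -0.865]]
contact_force: [-9.3, 1.1, 8.5]
gripper_width: 0.0231
```

```bash
python3 - <<'E'
from h import *
s=read_state();print(s["clock"],s["ee_pos"],s["eef_rot"].T@s["contact_force"],s["eef_rot"].T@s["ft_torque"],s["q"].round(2))
M=frame()[0];print(R.from_matrix(M.T@s["eef_rot"]).as_rotvec().round(3))
im=grab_frame("wrist")[:,:,::-1];cv2.imwrite("pics/w10.png",im);crop(im,250,390,110,240,5,"pics/w10c.png")
E
```

```text
11.2333 [ 0.50301073 -0.26381582  0.21310631] [ -3.34682656  -1.83328428 -12.05305988] [ 0.73628406 -1.05498814 -0.08652196] [-0.8   0.25  1.87  0.55  0.68  0.05]
[-0.005 -0.002  1.13 ]
```

View pics/w10c.png

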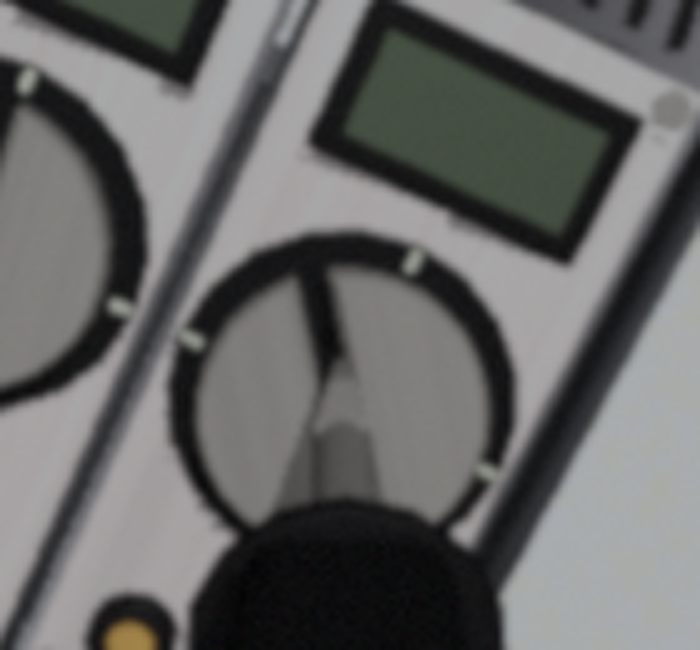

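>>> {"op": "play_rows", "data": {"steps": [[[0,0,0.06],[0,0,0],0.01],[[0,0,0.12],[-0.0002,0,0],0.01],[[0,0,0.18],[-0.0003,0,0],0.01],[[0,0,0.24],[-0.0004,0,0],0.01],[[0,0,0.3],[-0.0005,-0.0001,0],0.01],[[0,0,0.36],[-0.0006,-0.0001,0],0.01],[[0,0,0.42],[-0.0007,-0.0002,0],0.01],[[0,0,0.48],[-0.0008,-0.0002,0],0.01],[[0,0,0.54],[-0.0009,-0.0003,0],0.01],[[0,0,0.58],[-0.0009,-0.0003,0],0.01],[[0,0,0.62],[-0.0009,-0.0003,0],0.01],[[0,0,0.62],[-0.0009,-0.0003,0],0.01],[[0,0,0.62],[-0.0009,-0.0003,0],0.01]]}}

```text
clock: 12.37
ee_pos: [0.5022, -0.264, 0.2127]
eef_rot: [[0.833, -0.237, 0.5], [-0.248, -0.968, -0.046], [0.495, -0.086, -0.865]]
contact_force: [-8.1, 1.0, 8.0]
gripper_width: 0.0231
```

```bash
python3 - <<'E'
from h import *
s=read_state();print(s["clock"],s["ee_pos"],s["eef_rot"].T@s["contact_force"],s["eef_rot"].T@s["ft_torque"],s["q"].round(2))
M=frame()[0];print(R.from_matrix(M.T@s["eef_rot"]).as_rotvec().round(3))
im=grab_frame("wrist")[:,:,::-1];cv2.imwrite("pics/w11.png",im);crop(im,250,390,110,240,5,"pics/w11c.png")
E
```

```text
12.3667 [ 0.5022402  -0.26395743  0.21269367] [ -3.03924438   0.25959073 -10.97972372] [-0.06453174 -1.08236868 -0.04000532] [-0.8   0.25  1.87  0.55  0.68  0.66]
[-0.006 -0.     1.75 ]
```

View pics/w11c.png

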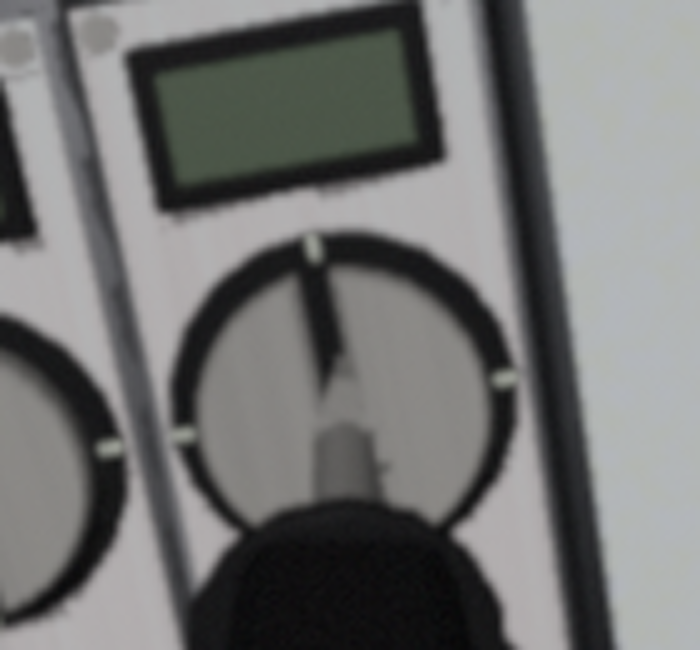

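>>> {"op": "play_rows", "data": {"steps": [[[0,0,0.03],[0,0,0],0.01],[[0,0,0.06],[0,0,0],0.01],[[0,0,0.09],[0,0,0],0.01],[[0,0,0.09],[0,0,0],0.01],[[0,0,0.09],[0,0,0],0.01]]}}

```text
clock: 12.83
ee_pos: [0.5022, -0.2639, 0.2126]
eef_rot: [[0.809, -0.31, 0.5], [-0.333, -0.942, -0.045], [0.485, -0.13, -0.865]]
contact_force: [-8.6, 1.7, 7.6]
gripper_width: 0.0233
```

```bash
python3 - <<'E'
from h import *
s=read_state();print(s["clock"],s["ee_pos"],s["eef_rot"].T@s["contact_force"],s["eef_rot"].T@s["ft_torque"],s["q"].round(2))
M=frame()[0];print(R.from_matrix(M.T@s["eef_rot"]).as_rotvec().round(3))
im=grab_frame("wrist")[:,:,::-1];cv2.imwrite("pics/w12.png",im);crop(im,250,390,110,240,5,"pics/w12c.png")
E
```

```text
12.8333 [ 0.50220082 -0.2638897   0.21264776] [ -3.86192295   0.04439108 -10.95105969] [-0.06747011 -1.13271768 -0.26088045] [-0.8   0.25  1.87  0.55  0.68  0.75]
[-0.005 -0.     1.838]
```

View pics/w12c.png

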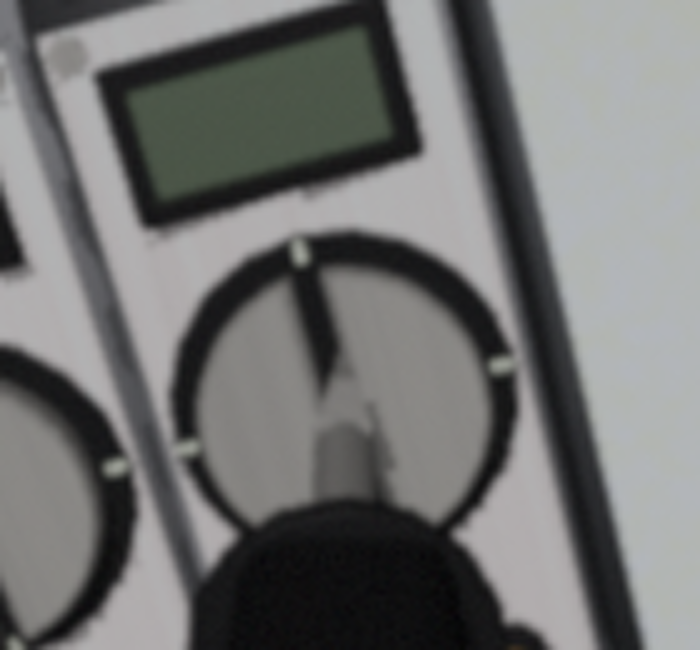

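>>> {"op": "play_rows", "data": {"steps": [[[0,0,0.03],[0,0,0],0.01],[[0,0,0.03],[0,0,0],0.01],[[0,0,-0.05],[0,0,0],0.01],[[0,0,-0.15],[0,0,0],0.01],[[0,0,-0.17],[0,0,-0.001],0.01],[[0,0,-0.17],[0,0,-0.005],0.01],[[0,0,-0.17],[0,0,-0.012],0.01],[[0,0,-0.17],[0,0,-0.025],0.01],[[0,0,-0.17],[0,0,-0.045],0.01],[[0,0,-0.17],[0,0,-0.065],0.01],[[0,0,-0.17],[0,0,-0.08],0.01],[[0,0,-0.17],[0,0,-0.08],0.01],[[0,0,-0.17],[0,0,-0.08],0.01]]}}

```text
clock: 13.97
ee_pos: [0.4622, -0.2605, 0.2825]
eef_rot: [[0.849, -0.17, 0.501], [-0.169, -0.984, -0.047], [0.501, -0.045, -0.864]]
contact_force: [0.6, -0.1, -2.1]
gripper_width: 0.0232
```

```bash
python3 - <<'E'
from h import *
s=read_state();print(s["clock"],s["ee_pos"],s["eef_rot"].T@s["contact_force"],s["eef_rot"].T@s["ft_torque"],s["q"].round(2))
np.savez("w13.npz",p=s["ee_pos"],r=s["eef_rot"])
im=grab_frame("wrist")[:,:,::-1];cv2.imwrite("pics/w13.png",im);crop(im,220,420,80,270,4,"pics/w13c.png")
sd=grab_frame("side")[:,:,::-1];crop(sd,300,420,200,330,5,"pics/s13.png")
E
```

```text
13.9667 [ 0.46221027 -0.26054737  0.28245145] [-0.55670994  0.11022283  2.08065466] [-0.02964011 -0.38852212  0.00972231] [-0.86  0.1   1.84  0.48  0.86  0.63]
```

View pics/w13c.png

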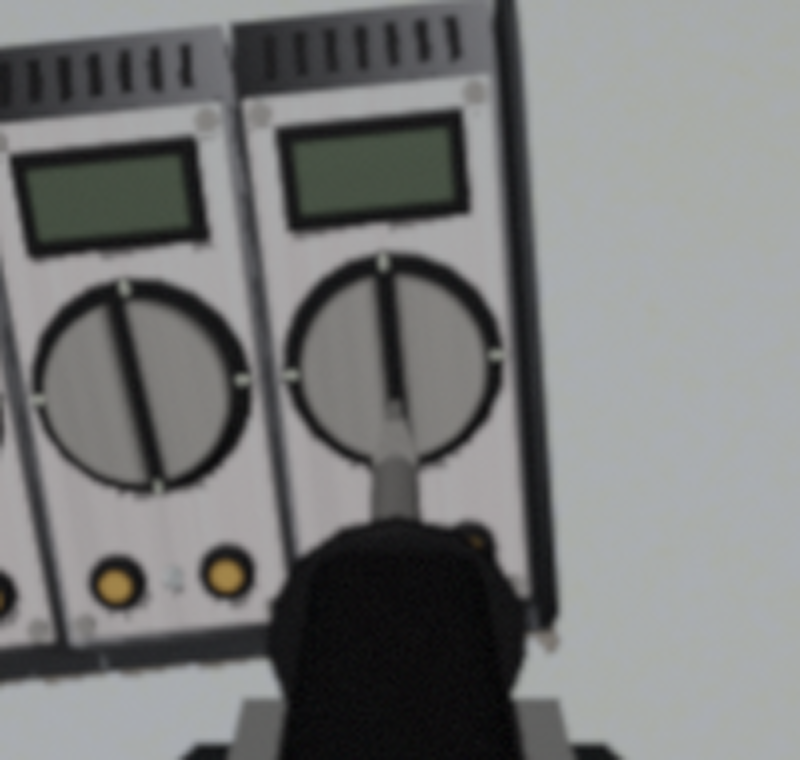

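View pics/s13.png

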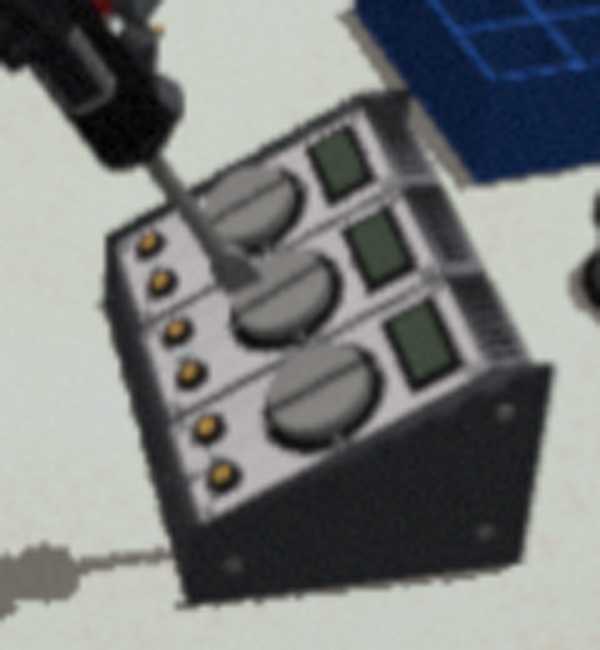

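```bash
python3 - <<'E'
from h import *
M,n,cy,up=frame()
def sl(f,pts,P0=np.array([.573,-.2685,.0896])):
    z=np.load(f+".npz");W=cam("wrist",dict(ee_pos=z["p"],eef_rot=z["r"]))
    o=[]
    for p in pts:
        a,d=ray("wrist",p,C=W);q=a+d*(n@(P0-a))/(n@d)-P0;o.append([q@cy,q@up])
    return np.array(o)
g=cv2.cvtColor(cv2.imread("pics/w13.png"),cv2.COLOR_BGR2GRAY).astype(float)
def trace(g,rows,c0,c1):
    # c0,c1 functions of row: window; dark centroid
    r=[]
    for y in rows:
        xs=np.arange(int(c0(y)),int(c1(y)));w=np.clip(105-g[y,xs],0,None)
        if w.sum()>0:r.append(((xs*w).sum()/w.sum(),y))
    return r
def fc(x,y):return 220+x/4,80+y/4
lineA=lambda y:220+(386+(((y-80)*4)-275)*.083)/4
lineB=lambda y:220+(115+(((y-80)*4)-305)*.233)/4
for nm,l,rows in [("A",lineA,range(152,176)),("B",lineB,range(160,198))]:
    t=trace(g,rows,lambda y:l(y)-6,lambda y:l(y)+7)
    q=sl("w13",t);k=np.polyfit(q[:,1],q[:,0],1);res=np.std(q[:,0]-np.polyval(k,q[:,1]))
    print(nm,"angle deg from upslope (+ toward cy)",np.degrees(np.arctan(k[0])),res*1000,q[0],q[-1])
mk=sl("w13",[fc(*p) for p in [(383,262),(292,375),(495,355),(124,287),(158,488),(37,400),(242,380)]]);print(mk.round(4))
print("B marks",np.degrees(np.arctan2(*(mk[3]-mk[4]))),"A-lr",np.degrees(np.arctan2(*(mk[1]-mk[2])[::-1])),"B-lr",np.degrees(np.arctan2(*(mk[5]-mk[6])[::-1])))
E
```

```text
A angle deg from upslope (+ toward cy) -0.027651200527586968 0.025225287035062157 [-0.00020016  0.0209922 ] [-0.00014794 -0.00395686]
B angle deg from upslope (+ toward cy) 4.211958913630939 0.014041152084937223 [0.07107325 0.01951254] [ 0.06804291 -0.0220558 ]
[[-0.0007  0.0278]
 [ 0.0267  0.0001]
 [-0.028   0.0001]
 [ 0.0677  0.028 ]
 [ 0.0675 -0.0279]
 [ 0.096   0.0001]
 [ 0.0403  0.0001]]
B marks 0.26788354413370624 A-lr -0.032486239652158855 B-lr -0.01742407709214074
```

```bash
python3 - <<'E'
from h import *
M,n,cy,up=frame()
P0=np.array([.573,-.2685,.0896])
g=cv2.cvtColor(cv2.imread("pics/w4.png"),cv2.COLOR_BGR2GRAY).astype(float)
z=np.load("w4.npz");W=cam("wrist",dict(ee_pos=z["p"],eef_rot=z["r"]))
# slot near-horizontal in image: trace per column around row 102 (B), 20 (C)
for nm,yc in (("B",102),("C",21)):
    q=[]
    for x in range(297,336):
        ys=np.arange(yc-7,yc+8);w=np.clip(100-g[ys,x],0,None)
        if w.sum()==0: continue
        a,d=ray("wrist",(x,(ys*w).sum()/w.sum()),C=W);p=a+d*(n@(P0-a))/(n@d)-P0;q.append([p@cy,p@up])
    q=np.array(q);k=np.polyfit(q[:,1],q[:,0],1);print(nm,np.degrees(np.arctan(k[0])),np.std(q[:,0]-np.polyval(k,q[:,1])))
E
```

```text
B 4.1603668514892735 2.6864967990921616e-05
C 2.2255129045114828 3.408662875278482e-05
```

```bash
python3 - <<'E'
from h import *
s=read_state();z=np.load("w3.npz")
rv,d=rel(z["r"],np.array([.4918,.2492,.379]),s);print(rv,np.degrees(np.linalg.norm(rv)),d)
# waypoints: world-lift first then slerp
p0=s["ee_pos"];pt=np.array([.4918,.2492,.379])
for i in range(1,25):
    f=i/24;g=min(1,i/6)
    p=p0+(pt-p0)*np.array([f,f,g])
    print([(rv*f).round(2).tolist(),(s["eef_rot"].T@(p-p0)).round(3).tolist(),.01])
E
```

```text
[ 0.58050475 -0.30949121 -2.27802541] 135.85468893947854 [-0.01219681 -0.51093865 -0.09269478]
[[0.02, -0.01, -0.09], [0.006, -0.022, -0.014], 0.01]
[[0.05, -0.03, -0.19], [0.011, -0.044, -0.029], 0.01]
[[0.07, -0.04, -0.28], [0.017, -0.066, -0.043], 0.01]
[[0.1, -0.05, -0.38], [0.022, -0.087, -0.058], 0.01]
[[0.12, -0.06, -0.47], [0.028, -0.109, -0.072], 0.01]
[[0.15, -0.08, -0.57], [0.034, -0.131, -0.087], 0.01]
[[0.17, -0.09, -0.66], [0.031, -0.152, -0.087], 0.01]
[[0.19, -0.1, -0.76], [0.029, -0.173, -0.087], 0.01]
[[0.22, -0.12, -0.85], [0.026, -0.194, -0.088], 0.01]
[[0.24, -0.13, -0.95], [0.023, -0.216, -0.088], 0.01]
[[0.27, -0.14, -1.04], [0.021, -0.237, -0.088], 0.01]
[[0.29, -0.15, -1.14], [0.018, -0.258, -0.089], 0.01]
[[0.31, -0.17, -1.23], [0.016, -0.279, -0.089], 0.01]
[[0.34, -0.18, -1.33], [0.013, -0.3, -0.089], 0.01]
[[0.36, -0.19, -1.42], [0.011, -0.321, -0.09], 0.01]
[[0.39, -0.21, -1.52], [0.008, -0.342, -0.09], 0.01]
[[0.41, -0.22, -1.61], [0.006, -0.363, -0.09], 0.01]
[[0.44, -0.23, -1.71], [0.003, -0.384, -0.091], 0.01]
[[0.46, -0.25, -1.8], [0.001, -0.405, -0.091], 0.01]
[[0.48, -0.26, -1.9], [-0.002, -0.427, -0.091], 0.01]
[[0.51, -0.27, -1.99], [-0.005, -0.448, -0.092], 0.01]
[[0.53, -0.28, -2.09], [-0.007, -0.469, -0.092], 0.01]
[[0.56, -0.3, -2.18], [-0.01, -0.49, -0.092], 0.01]
[[0.58, -0.31, -2.28], [-0.012, -0.511, -0.093], 0.01]
```

>>> {"op": "play_rows", "data": {"steps": [[[0.02,-0.01,-0.09],[0.006,-0.022,-0.014],0.01],[[0.05,-0.03,-0.19],[0.011,-0.044,-0.029],0.01],[[0.07,-0.04,-0.28],[0.017,-0.066,-0.043],0.01],[[0.1,-0.05,-0.38],[0.022,-0.087,-0.058],0.01],[[0.12,-0.06,-0.47],[0.028,-0.109,-0.072],0.01],[[0.15,-0.08,-0.57],[0.034,-0.131,-0.087],0.01],[[0.17,-0.09,-0.66],[0.031,-0.152,-0.087],0.01],[[0.19,-0.1,-0.76],[0.029,-0.173,-0.087],0.01],[[0.22,-0.12,-0.85],[0.026,-0.194,-0.088],0.01],[[0.24,-0.13,-0.95],[0.023,-0.216,-0.088],0.01],[[0.27,-0.14,-1.04],[0.021,-0.237,-0.088],0.01],[[0.29,-0.15,-1.14],[0.018,-0.258,-0.089],0.01],[[0.31,-0.17,-1.23],[0.016,-0.279,-0.089],0.01],[[0.34,-0.18,-1.33],[0.013,-0.3,-0.089],0.01],[[0.36,-0.19,-1.42],[0.011,-0.321,-0.09],0.01],[[0.39,-0.21,-1.52],[0.008,-0.342,-0.09],0.01],[[0.41,-0.22,-1.61],[0.006,-0.363,-0.09],0.01],[[0.44,-0.23,-1.71],[0.003,-0.384,-0.091],0.01],[[0.46,-0.25,-1.8],[0.001,-0.405,-0.091],0.01],[[0.48,-0.26,-1.9],[-0.002,-0.427,-0.091],0.01]]}}

```text
clock: 15.73
ee_pos: [0.4875, 0.1662, 0.3772]
eef_rot: [[-0.215, 0.974, 0.072], [0.974, 0.209, 0.081], [0.064, 0.087, -0.994]]
contact_force: [0.5, -0.7, -1.1]
gripper_width: 0.0229
```

```bash
python3 - <<'E'
from h import *
s=read_state();z=np.load("w3.npz")
rv,d=rel(z["r"],np.array([.4918,.2492,.379]),s);print(rv.round(3),d.round(4),s["q"].round(2))
E
```

```text
[ 0.093 -0.048 -0.375] [0.0801 0.0218 0.0052] [ 0.14  0.2   1.36  0.07  1.5  -0.08]
```

>>> {"op": "play_rows", "data": {"steps": [[[0.02,-0.01,-0.09],[0.02,0.005,0.001],0.01],[[0.05,-0.02,-0.18],[0.04,0.01,0.002],0.01],[[0.07,-0.036,-0.28],[0.06,0.016,0.004],0.01],[[0.093,-0.048,-0.375],[0.0801,0.0218,0.0052],0.01],[[0.093,-0.048,-0.375],[0.0801,0.0218,0.0052],0.01],[[0.093,-0.048,-0.375],[0.0801,0.0218,0.0052],0.01],[[0.093,-0.048,-0.375],[0.0801,0.0218,0.0052],0.01],[[0.093,-0.048,-0.375],[0.0801,0.0218,0.0052],0.01]]}}

```text
clock: 16.4
ee_pos: [0.4919, 0.2485, 0.3786]
eef_rot: [[-0.555, 0.832, 0.005], [0.832, 0.555, 0.001], [-0.002, 0.004, -1.0]]
contact_force: [-0.0, 0.1, -1.5]
gripper_width: 0.0232
```

```bash
python3 - <<'E'
from h import *
s=read_state();print(s["clock"],s["ee_pos"],s["eef_rot"].round(3),s["contact_force"])
z=np.load("w3.npz");print(rel(z["r"],z["p"],s))
im=grab_frame("wrist")[:,:,::-1];cv2.imwrite("pics/w14.png",im);crop(im,270,370,130,240,7,"pics/w14c.png")
np.savez("w14.npz",p=s["ee_pos"],r=s["eef_rot"])
sd=grab_frame("side")[:,:,::-1];crop(sd,225,345,80,220,5,"pics/s14.png")
E
```

```text
16.4 [0.49186645 0.24851631 0.37856216] [[-0.555  0.832  0.005]
 [ 0.832  0.555  0.001]
 [-0.002  0.004 -1.   ]] [-0.015071    0.07470857 -1.46283508]
(array([-0.00059279,  0.000117  , -0.0020641 ]), array([ 6.87859153e-04, -1.23169796e-05, -7.31265323e-04]))
```

View pics/w14c.png

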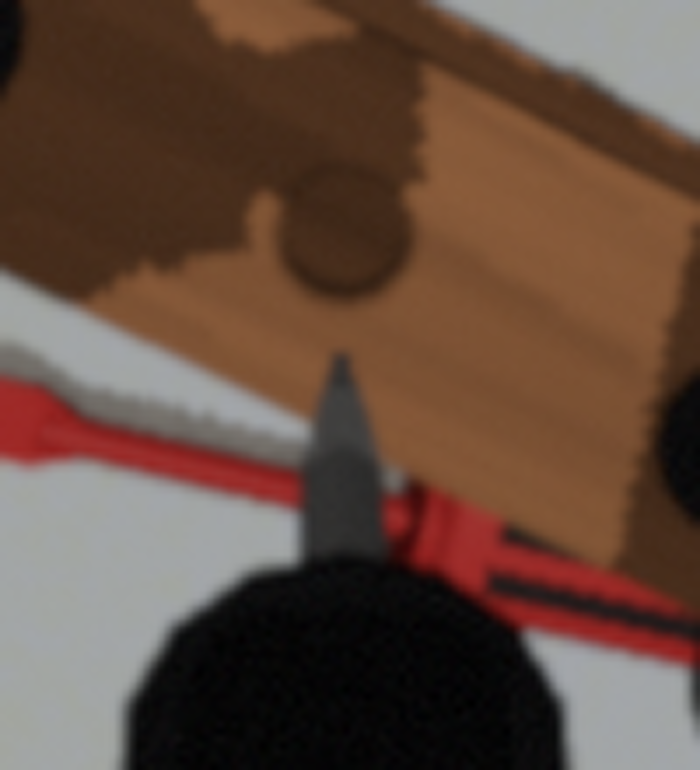

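View pics/s14.png

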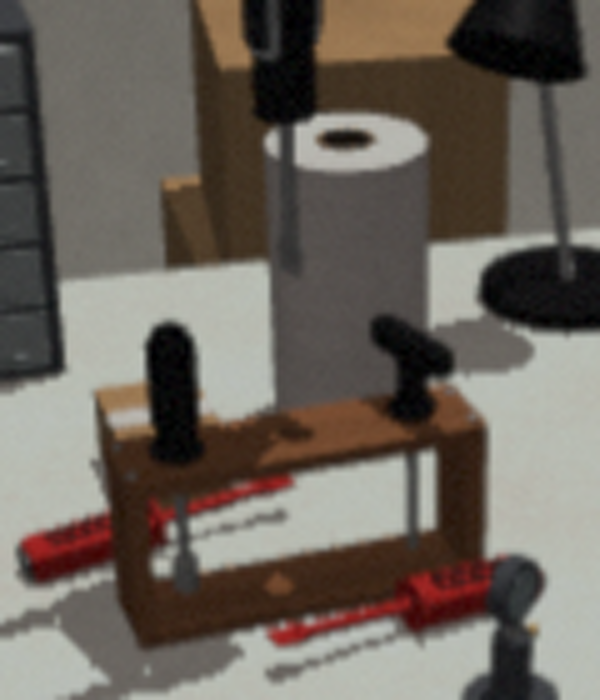

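```bash
python3 - <<'E'
from h import *
z=np.load("w14.npz");s=dict(ee_pos=z["p"],eef_rot=z["r"]);W=cam("wrist",s)
def tl(uv,h):return (z["r"].T@(onz("wrist",uv,h,C=W)-z["p"])).round(4)
f=lambda x,y:(270+x/7,130+y/7)
for p in [(344,230),(278,230),(412,230),(344,163),(344,298)]: print(tl(f(*p),.12))
print("tip corner",proj("wrist",[z["p"]+z["r"]@[.009,y,.147] for y in(0,-.001,-.002)],C=W),f(341,355))
E
```

```text
[ 0.0024 -0.0011  0.2586]
[ 0.0025 -0.0122  0.2585]
[0.0024 0.0103 0.2586]
[ 0.0137 -0.0011  0.2585]
[-0.0092 -0.0011  0.2586]
tip corner [[320.18083617 181.95257523]
 [319.0070147  181.95261463]
 [317.83319586 181.95264395]] (318.7142857142857, 180.71428571428572)
```

>>> {"op": "play_rows", "data": {"steps": [[[0,0,0],[0.0005,0,0.02],0.01],[[0,0,0],[0.001,0,0.045],0.01],[[0,0,0],[0.0013,0,0.07],0.01],[[0,0,0],[0.0013,0,0.085],0.01],[[0,0,0],[0.0013,0,0.095],0.01],[[0,0,0],[0.0013,0,0.1],0.01],[[0,0,0],[0.0013,0,0.104],0.01],[[0,0,0],[0.0013,0,0.109],0.01],[[0,0,0],[0.0013,0,0.114],0.01],[[0,0,0],[0.0013,0,0.119],0.01],[[0,0,0],[0.0013,0,0.122],0.01],[[0,0,0],[0.0013,0,0.122],0.01]]}}

```text
clock: 17.5
ee_pos: [0.4916, 0.2495, 0.2565]
eef_rot: [[-0.555, 0.832, 0.005], [0.832, 0.555, 0.001], [-0.002, 0.004, -1.0]]
contact_force: [-0.7, 0.8, -1.1]
gripper_width: 0.023
```

>>> {"op": "play_rows", "data": {"steps": [[[0,0,0],[0,0,0.01],0.01],[[0,0,0],[0,0,0.022],0.01],[[0,0,0],[0,0,0.036],0.01],[[0,0,0],[0,0,0.05],0.01],[[0,0,0],[0,0,0.063],0.01],[[0,0,0],[0,0,0.073],0.01],[[0,0,0],[0,0,0.08],0.01],[[0,0,0],[0,0,0.083],0.01],[[0,0,0],[0,0,0.083],0.01]]}}

```text
clock: 18.25
ee_pos: [0.4918, 0.2495, 0.1729]
eef_rot: [[-0.555, 0.832, 0.004], [0.832, 0.555, 0.0], [-0.002, 0.003, -1.0]]
contact_force: [0.6, -0.3, -0.9]
gripper_width: 0.0231
```

>>> {"op": "play_rows", "data": {"steps": [[[0,0,0],[0,0,0.001],0.01],[[0,0,0],[0,0,0.002],0.01],[[0,0,0],[0,0,0.003],0.01],[[0,0,0],[0,0,0.004],0.01],[[0,0,0],[0,0,0.004],0.01]]}}

```text
clock: 18.67
ee_pos: [0.4919, 0.2495, 0.169]
eef_rot: [[-0.555, 0.832, 0.004], [0.832, 0.555, 0.001], [-0.002, 0.004, -1.0]]
contact_force: [0.0, 0.0, -1.6]
gripper_width: 0.0228
```

>>> {"op": "play_rows", "data": {"steps": [[[0,0,0],[0,0,0.001],0.01],[[0,0,0],[0,0,0.002],0.01],[[0,0,0],[0,0,0.003],0.01],[[0,0,0],[0,0,0.003],0.01],[[0,0,0],[0,0,0.003],0.01]]}}

```text
clock: 19.08
ee_pos: [0.4919, 0.2495, 0.1689]
eef_rot: [[-0.555, 0.832, 0.006], [0.832, 0.555, 0.001], [-0.003, 0.006, -1.0]]
contact_force: [-6.4, -2.7, 18.6]
gripper_width: 0.0233
```

```bash
python3 - <<'E'
from h import *
s=read_state();print(s["clock"],s["ee_pos"],s["contact_force"],s["ft_torque"])
sd=grab_frame("side")[:,:,::-1];crop(sd,225,345,80,220,5,"pics/s15.png")
E
```

```text
19.0833 [0.49194252 0.24952429 0.16886598] [-6.44747181 -2.6898563  18.57454103] [-0.49204446  1.21519592  0.00643552]
```

View pics/s15.png

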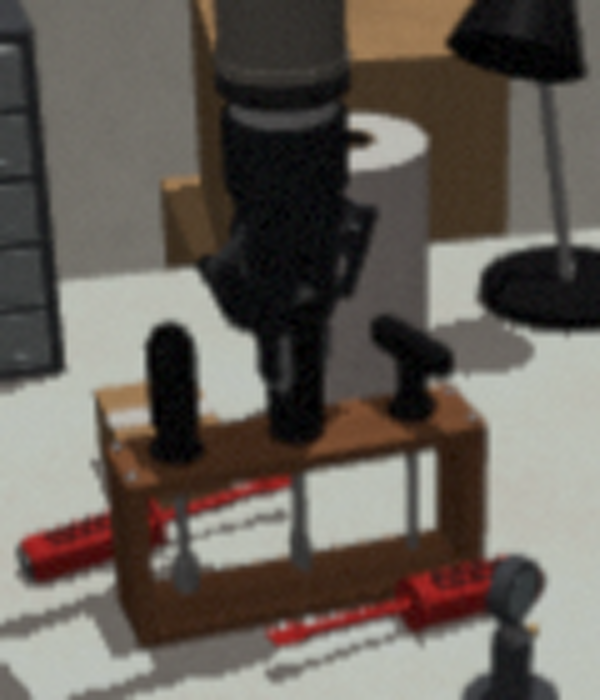

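>>> {"op": "play_rows", "data": {"steps": [[[0,0,0],[0,0,0.0],0.01],[[0,0,0],[0,0,0.0],0.03],[[0,0,0],[0,0,0.0],0.05],[[0,0,0],[0,0,0],0.05],[[0,0,0],[0,0,0],0.05],[[0,0,0],[0,0,0],0.05],[[0,0,0],[0,0,-0.005],0.05],[[0,0,0],[0,0,-0.015],0.05],[[0,0,0],[0,0,-0.03],0.05],[[0,0,0],[0,0,-0.05],0.05],[[0,0,0],[0,0,-0.075],0.05],[[0,0,0],[0,0,-0.1],0.05],[[0,0,0],[0,0,-0.13],0.05],[[0,0,0],[0,0,-0.16],0.05],[[0,0,0],[0,0,-0.19],0.05],[[0,0,0],[0,0,-0.22],0.05],[[0,0,0],[0,0,-0.22],0.05],[[0,0,0],[0,0,-0.22],0.05]]}}

```text
clock: 20.63
ee_pos: [0.4909, 0.2494, 0.3915]
eef_rot: [[-0.555, 0.832, 0.011], [0.832, 0.555, 0.003], [-0.004, 0.011, -1.0]]
contact_force: [0.3, 0.5, -0.6]
gripper_width: 0.0499
```

```bash
python3 - <<'E'
from h import *
s=read_state();print(s["clock"],s["ee_pos"],s["contact_force"],s["gripper_width"])
im=grab_frame("wrist")[:,:,::-1];cv2.imwrite("pics/w16.png",im)
sd=grab_frame("side")[:,:,::-1];cv2.imwrite("pics/s16.png",sd)
t=grab_frame("top")[:,:,::-1];cv2.imwrite("pics/t16.png",t)
E
```

```text
20.6333 [0.49089435 0.24941656 0.39147231] [ 0.34550485  0.53627896 -0.60597829] 0.04990316693902238
```

View pics/w16.png

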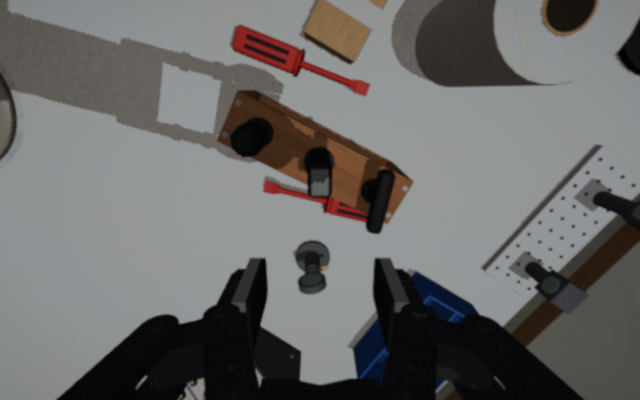

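View pics/s16.png

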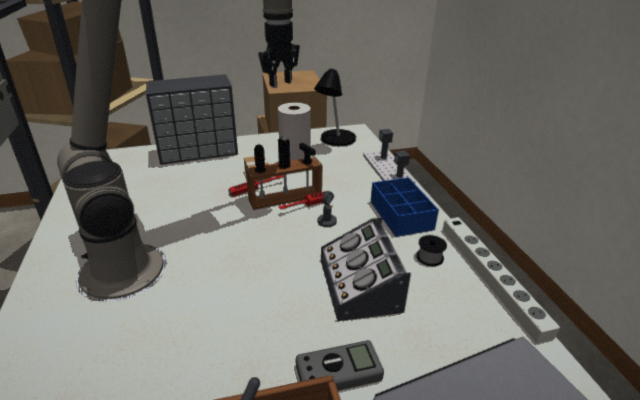

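View pics/t16.png

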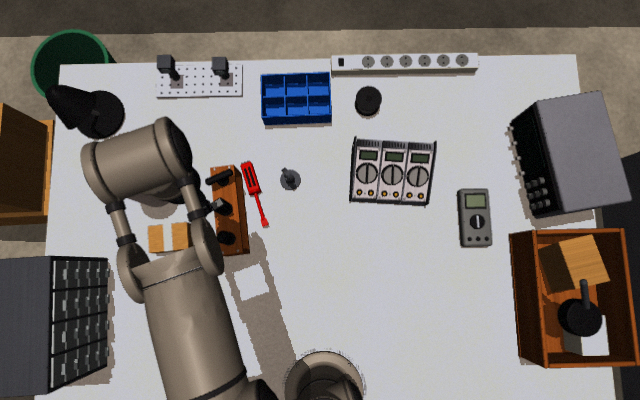

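The pictures after release show the screwdriver upright in the middle hole, at about (318,178) in the wrist view. All three slots run up the panel at (367,174), (393,175) and (420,176) in the top view. Nothing else has moved since I picked the tool up, so I am handing the job in.

```bash
python3 -c "
from plant import *
print(hand_in())"
```

```text
the job is handed in; nothing more can be done
None
```

I took the black flat screwdriver from the middle hole of the rack and turned selector A clockwise to its stop. I then stood the screwdriver back in the same hole and handed the job in at about 21 s of the 64 s allowed.

- **Selector A:** it measures within 0.1° of straight up the slope. The turning torque rose from about 0.04 to 0.26 N m at the end, which is the stop.
- **Selectors B and C:** I did not touch them. B measured about 4.2° short of straight both before and after the turn, so it started that way. C measured about 2.2° short before; I did not measure it again, but it looks unchanged.
- **Screwdriver:** its guard is on the rack, at the same gripper height (169 mm) as when I picked it up. It stands upright, and the gripper is clear and touching nothing.
- **Insertion:** I pressed harder than needed while checking that the blade was on the slot floor. The wrist force read about 55 N at the end of that move, against the 120 N limit.
- **Red look-alikes:** both stood upright in the first pictures and were lying on the bench by 1.65 s. The gripper stayed well above and away from them and felt no contact, so they appear to have fallen by themselves. I left them where they lie.

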